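# Fetch the unglazed cup from behind the vases

## Robot

A 7-joint arm with a two-finger parallel gripper is mounted at the origin on the work surface. World frame = base frame: x ahead of the robot, y to its left, z up, the work surface at z = 0. Lengths are in m, angles in rad, forces in N, time in s.
With the tool pointing down it reaches from about 0.4 to 0.875 m from the base axis. Payload 19.3 kg.
Tool frame: the origin (TCP) lies at the very end of the fingers, on their centre line; the grasp point (between the pads) lies 19 mm behind it; z points along the fingers, y is the direction in which the jaws open and shut (so a half turn about z gives the same grasp; the last joint's range is limited). The gripper opens to 85 mm and grips with 20 to 120 N. Pads are 22 mm wide; open, the fingers measure 114 mm over their backs; the gripper's body (76 mm by 85 mm) begins 54 mm behind the grasp point. The pads swing forward as they close: fully open they stand 13 mm farther back than shut.
Start: joints at [-1.209, 0.521, -0.036, 1.599, 0.021, 1.021, -0.113], TCP at [0.262, 0.568, 0.209] pointing down, gripper open.
Joint ranges: [-2.91, 2.91], [-0.3, 2.13], [-1.5, 1.42], [0.17, 2.43], [-1.26, 4.41], [0.16, 1.93], [-2.52, 2.52]. Speed limits (rad/s): [1.89, 1.89, 2.39, 2.39, 3.01, 3.01, 3.01].

## Interface

Orientations are given as [roll, pitch, yaw] about the fixed x, y, z axes, in that order (R = Rz(yaw) Ry(pitch) Rx(roll)).
In Python, from workcell import bot gives the robot as it stands. The module is installed in compiled form; this text tells all that it offers.
- The arm moves only by the shell command python3 -m inch 'ROWS' [FORCE]. ROWS is JSON, a list of rows, each an object of numbers: "dx", "dy", "dz": the shift along the tool's x, y, z in mm; "rx", "ry", "rz": the turn, a rotation vector about the tool's x, y, z in rad; "hand": the closure, from -1 (fully open) to 1 (shut), so that 0 is half open. In form: [{"dx": .., "dy": .., "dz": .., "rx": .., "ry": .., "rz": .., "hand": ..}, ...]. A call has 1 to 10 rows; each row shifts and turns the commanded pose from where the row before left it, along the tool's axes as they then stand; what a row does not reach is not made up. A row lasts 1/10 s, in which the tool goes at most 50 mm and 8.59 degrees, less where a joint would pass 70% of its speed; a pose out of reach is approached as far as the arm can. A call with a gripper value outside its range is refused whole. The fingers move at their own pace and stop on an object; FORCE is the grip in N (left out, the last holds). Time passes only in rows, so rows that do not move let the fingers close. It gives the time, the measured TCP pose, the force and the opening at its end, in the units of the state.
- bot.observe(): the state, without advancing time (a new reading comes with each control period).
- bot.grab_frame(name): name is "scene" or "top" or "wrist"; returns (picture, depth): 384x512x3 uint8, red, green, blue; 384x512 float32, m along the optical axis (not along the pixel's ray), 0 where there is no reading.
- bot.get_calibration(name): a dict with "vertical_fov" (degrees; the focal length in pixels is half the picture's height over the tangent of half this angle, whatever the lens; pixels are square), "cx", "cy" (the principal point, pixels), "origin" and "orientation" of the camera in the world. Camera axes: x right, y down, z forward; pixel columns grow to the right and rows downward; lengths in m; the calibration is good to about 2 mm. A picture is of the moment at which its call begins: read the wrist's pose just before it. get_calibration takes no time and is no camera call; for the wrist camera it gives the pose at the moment of the call.
- bot.job_done(): hands the job in, once; it reports no verdict.
Trained networks look in the newest picture that a camera, given by its name, has taken for a name from the list of things; names that differ only in an ending like _2 or _b are one class to them, and where a whole thing is asked for, a point or a joint stands for the part that bears it (a point fixed in the world has none). Each returns a list of dicts, best first, with "score" (0 to 1); they miss things now and then, are a little off and sometimes report something else, mostly with a low value. They report only what shows in the picture. A call takes as long as a camera call.
- bot.trace(camera, target): "region" (384x512 bool, what is visible of it) and "box" ([left, top, right, bottom] in pixels, round what is visible of it).
- bot.tip_of(camera, target): "centre" ([row, column] in pixels: a listed point, or the origin of a listed thing).
The state is a dict: "clock": time; "qpos": joint angles; "qd": joint speeds; "joint_efforts": joint torques, N m; "position": TCP position; "tool_rot": TCP orientation; "force": force on the tool from outside, world axes, zero at the start; "moment": the same for the moment, N m; "grip_width": finger opening in m.
Only numpy, scipy, OpenCV 4.12 (cv2) and the standard library are available. Lean on these libraries where they do the work, as an engineer would, in place of code of your own. Each camera call takes 0.05 s, during which the arm holds its last target.

## Task

First clear all three vases off the ware board onto the light grey slab, well clear of its edges; then, while they stand there, take the plain cup from behind and set it in the centre of the banding wheel. Finally put the vases back on the ware board, each in the middle of the round stand of its own colour (they may have stood on the wrong ones), leaving everything standing free; keep the vases and cup upright throughout and do not disturb the green mug.

Things in the scene. Friction and masses are not known exactly. Their poses are not given: they have to be found in the camera images.
- vase_aqua: pale blue-green bottle vase, loose, 115 mm tall, 0.25 kg; belly 56 mm across, above it a straight neck 24 mm across from 78 to 115 mm above the foot (lift by the neck, from above); foot 46 mm across. Origin at the centre of its underside, z up. At the start the three vases stand on the three stands, not necessarily each on its own colour
- vase_pink: pink bottle vase, loose, 115 mm tall, 0.25 kg; belly 56 mm across, above it a straight neck 24 mm across from 78 to 115 mm above the foot (lift by the neck, from above); foot 46 mm across. Origin at the centre of its underside, z up. At the start the three vases stand on the three stands, not necessarily each on its own colour
- vase_charcoal: near-black charcoal bottle vase, loose, 115 mm tall, 0.25 kg; belly 56 mm across, above it a straight neck 24 mm across from 78 to 115 mm above the foot (lift by the neck, from above); foot 46 mm across. Origin at the centre of its underside, z up. At the start the three vases stand on the three stands, not necessarily each on its own colour
- stand_aqua: pale blue-green flat round stand, fixed on the wooden ware board, 80 mm across and 5 mm thick; its rim shows around the vase standing on it. The place for the vase of the same colour. Origin at the centre of its underside (18 mm above the table), vases stand on its top, 5 mm above the origin
- stand_pink: pink flat round stand, fixed on the wooden ware board, 80 mm across and 5 mm thick; its rim shows around the vase standing on it. The place for the vase of the same colour. Origin at the centre of its underside (18 mm above the table), vases stand on its top, 5 mm above the origin
- stand_charcoal: near-black charcoal flat round stand, fixed on the wooden ware board, 80 mm across and 5 mm thick; its rim shows around the vase standing on it. The place for the vase of the same colour. Origin at the centre of its underside (18 mm above the table), vases stand on its top, 5 mm above the origin
- cup: plain off-white unglazed cup, no handle, loose, straight, 50 mm across, 50 mm tall, wall 4 mm, 0.12 kg. Origin: centre of its underside. Stands on the ware board (top 18 mm above the table) hemmed in by the vases left, right and in front; behind it, on its own +x side, a wooden back stop about 20 mm from its wall, top 50 mm above the table. Once the vases are gone there is finger room along its y
- slab: light grey rectangular slab lying on the table to one side, fixed, 300 mm (its x) by 120 mm (its y), 15 mm thick, empty at the start: the side area, with room for the three vases in a row along its x, 90 mm apart. Origin at the centre of its underside; top 15 mm above the origin
- wheel: banding wheel, fixed (it does not turn): round bright metal top 170 mm across with rings marked on it, on a dark foot, on the other side from the slab. Origin at the centre of its underside on the table; the flat top is 60 mm above the origin
- mug: green handled mug, 72 mm across, 85 mm tall, loose bystander on the far side of the table, not to be moved. Origin at the centre of its underside

How it is judged:
On the way, in this order (a step that is already met when the one before it is completed fails the run):
1. all three vases stand upright and released on the slab, at least 15 mm from its edges to the vase's centre axis (x of vase_aqua in the frame of slab between -0.135 and 0.135 m and y of vase_aqua in the frame of slab between -0.045 and 0.045 m and z of vase_aqua in the frame of slab between 0.011 and 0.019 m and linear speed of each of vase_aqua, vase_pink, vase_charcoal below 0.02 m/s and angle between each of vase_aqua, vase_pink, vase_charcoal's own z axis and vertical below 0.12 rad and contact force between each of vase_aqua, vase_pink, vase_charcoal and the fingers below 0.1 N and x of vase_pink in the frame of slab between -0.135 and 0.135 m and y of vase_pink in the frame of slab between -0.045 and 0.045 m and z of vase_pink in the frame of slab between 0.011 and 0.019 m and x of vase_charcoal in the frame of slab between -0.135 and 0.135 m and y of vase_charcoal in the frame of slab between -0.045 and 0.045 m and z of vase_charcoal in the frame of slab between 0.011 and 0.019 m), for 0.2 s.
2. the cup stands released on the banding wheel, within 12 mm of its centre, with all three vases still standing on the slab (all of step 1 and horizontal distance between cup and wheel below 0.012 m and z of cup in the frame of wheel between 0.056 and 0.064 m and linear speed of cup below 0.02 m/s and angle between cup's own z axis and vertical below 0.12 rad and contact force between cup and the fingers below 0.1 N), for 0.2 s.
At the end, for the whole second after the job is handed in: The cup stands upright on the banding wheel within 12 mm of its centre, and each vase stands upright on the stand of its own colour within 12 mm of its centre; all are released and at rest (horizontal distance between cup and wheel below 0.012 m and z of cup in the frame of wheel between 0.056 and 0.064 m and linear speed of each of cup, vase_aqua, vase_pink, vase_charcoal below 0.02 m/s and angle between each of cup, vase_aqua, vase_pink, vase_charcoal's own z axis and vertical below 0.12 rad and contact force between each of cup, vase_aqua, vase_pink, vase_charcoal and the fingers below 0.1 N and horizontal distance between vase_aqua and stand_aqua below 0.012 m and z of vase_aqua in the frame of stand_aqua between 0.001 and 0.009 m and horizontal distance between vase_pink and stand_pink below 0.012 m and z of vase_pink in the frame of stand_pink between 0.001 and 0.009 m and horizontal distance between vase_charcoal and stand_charcoal below 0.012 m and z of vase_charcoal in the frame of stand_charcoal between 0.001 and 0.009 m); the robot touches nothing.
It fails at once if a vase or the cup is tipped more than about 35 degrees (angle between any of vase_aqua, vase_pink, vase_charcoal, cup's own z axis and vertical above 0.6 rad).
It fails at once if the green mug is moved more than 20 mm (distance of mug from where it was at the start of the episode above 0.02 m).
It also fails if it takes over 130 s, if anything falls off the work surface, if the arm or the gripper's body presses on something with over 40 N, if the wrist force passes 120 N, or if a joint passes its speed limit or range.

## Working session

There is one attempt and no reset: what is moved stays moved. The work goes in short steps, Python scripts to look and compute and a shell command to move; the robot and the scene stay as the last step left them, time stands still between calls to the robot, and variables do not carry over. Pictures are saved under pics/ and viewed, and the job is handed in when it is done.

```bash
mkdir -p pics; cat > h.py <<'E'
import numpy as np, cv2
from workcell import bot
from scipy.spatial.transform import Rotation as R
def snap(n,f):
    im,d=bot.grab_frame(n); cv2.imwrite('pics/'+f,im[:,:,::-1]); return im,d
def camRT(n):
    c=bot.get_calibration(n); o=np.array(c['orientation'])
    M=o if o.shape==(3,3) else R.from_euler('xyz',o).as_matrix()
    return c,M,np.array(c['origin'])
def cloud(n,d,c=None):
    c,M,t=c or camRT(n); f=192/np.tan(np.radians(c['vertical_fov'])/2)
    v,u=np.mgrid[0:384,0:512]
    P=np.stack([(u-c['cx'])/f*d,(v-c['cy'])/f*d,d],-1)
    return P@M.T+t
E
python3 - <<'E'
from h import *
s=bot.observe(); print(s)
for n in ('scene','top','wrist'):
    print(n,bot.get_calibration(n)); im,d=snap(n,n+'0.png'); np.save(n+'0.npy',d)
E
```

```text
{'clock': 0.0, 'qpos': array([-1.20919482,  0.52202222, -0.03633021,  1.59996437,  0.02121244,
        1.02107828, -0.11278921]), 'qd': array([ 0.00190237, -0.00116554, -0.0001965 , -0.0001825 ,  0.00026518,
        0.00199546, -0.00039479]), 'joint_efforts': array([ 3.53589201e-05, -9.27090383e+01,  1.98003709e+00, -3.69934845e+01,
        1.78103935e-02,  7.94568274e-03, -3.42691806e-05]), 'position': array([0.26146201, 0.56731368, 0.20853622]), 'tool_rot': array([-3.14050913e+00,  8.48313926e-05,  2.70980015e+00]), 'force': array([ 0.20151079, -0.95335918,  0.64979693]), 'moment': array([ 0.01925261, -0.03843838,  0.00462668]), 'grip_width': 0.08553567197337966}
scene {'vertical_fov': 47.41472512534189, 'cx': 255.73412903394615, 'cy': 194.3115612324611, 'origin': array([1.25065223, 0.21949438, 0.84335195]), 'orientation': array([-2.46300350e+00,  7.38477136e-04,  1.92266109e+00])}
top {'vertical_fov': 53.01433736568016, 'cx': 255.0412347696268, 'cy': 204.08766066686212, 'origin': array([ 0.5097675 , -0.0033287 ,  0.91256938]), 'orientation': array([-3.01146316,  0.00862465, -1.59632648])}
wrist {'vertical_fov': 62.88603876534672, 'cx': 258.1399553296152, 'cy': 191.50403035855584, 'origin': array([0.19637755, 0.59843268, 0.37346102]), 'orientation': array([2.85360780e+00, 5.41287439e-04, 1.13864054e+00])}
```

View pics/top0.png

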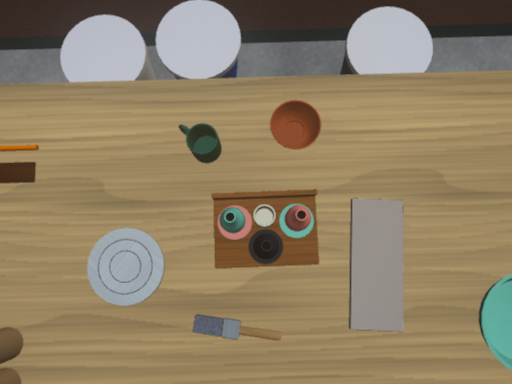

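View pics/scene0.png

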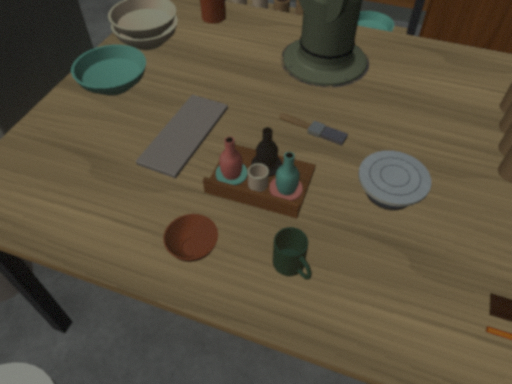

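```bash
cat > m.py <<'E'
from h import *
import sys
tag=sys.argv[1]
for cam in ('top','scene'):
    im,d=snap(cam,f'{cam}{tag}.png'); P=cloud(cam,d)
    for n in sys.argv[2:]:
        try:
            r=bot.trace(cam,n)
        except Exception as e: print(n,e); continue
        for q in r[:2]:
            m=q['region']&(d>0); p=P[m]
            if len(p)<10: continue
            z=p[:,2]; zt=np.percentile(z,98)
            # top band
            k=z>zt-0.006
            mm=(p[k][:,:2].min(0)+p[k][:,:2].max(0))/2
            (cx,cy),(w,h),a=cv2.minAreaRect((p[:,:2]*1000).astype(np.float32))
            print(cam,n,round(q['score'],2),'box',np.round(q['box']),'ztop %.3f topband mid'%zt,mm.round(4),'mean',p[k][:,:2].mean(0).round(4),'ext',np.ptp(p[k][:,:2],axis=0).round(3),'| rect',np.round([cx,cy,w,h,a],1),'zmed',np.median(z).round(4))
E
python3 m.py 1 vase_aqua vase_pink vase_charcoal stand_aqua stand_pink stand_charcoal cup slab wheel mug
```

```text
top vase_aqua 0.75 box [220. 208. 246. 229.] ztop 0.139 topband mid [0.5874 0.0513] mean [0.5866 0.0519] ext [0.023 0.022] | rect [590.   55.1  62.9  54.   44. ] zmed 0.0903
top vase_pink 0.63 box [285. 206. 312. 229.] ztop 0.138 topband mid [ 0.5876 -0.0927] mean [ 0.5869 -0.0924] ext [0.023 0.023] | rect [586.3 -91.4  52.7  53.3  86.6] zmed 0.0906
top vase_charcoal 0.9 box [254. 235. 277. 260.] ztop 0.138 topband mid [ 0.5272 -0.0201] mean [ 0.527  -0.0202] ext [0.022 0.022] | rect [526.  -20.6  54.9  53.7  43.6] zmed 0.0901
top stand_aqua 0.6 box [283. 207. 313. 237.] ztop 0.025 topband mid [ 0.5812 -0.0935] mean [ 0.5673 -0.0862] ext [0.068 0.072] | rect [574.8 -88.7  73.4  56.1  60. ] zmed 0.0214
top stand_pink 0.59 box [216. 207. 254. 239.] ztop 0.025 topband mid [0.5849 0.0501] mean [0.5752 0.0423] ext [0.077 0.077] | rect [582.   47.3  69.3  78.8  38.1] zmed 0.0215
top stand_pink 0.32 box [220. 208. 246. 232.] ztop 0.139 topband mid [0.5874 0.0513] mean [0.5866 0.0519] ext [0.023 0.022] | rect [586.5  50.6  53.3  52.4  44. ] zmed 0.0906
top stand_charcoal 0.74 box [246. 227. 
[... 2428 characters left out ...]
 0.023
scene cup 0.81 box [249. 162. 268. 192.] ztop 0.069 topband mid [ 0.595  -0.0168] mean [ 0.5965 -0.0158] ext [0.05  0.049] | rect [574.4 -21.   94.6  46.3  12.5] zmed 0.0494
scene slab 0.85 box [138.  96. 226. 174.] ztop 0.018 topband mid [ 0.4851 -0.2723] mean [ 0.4949 -0.2725] ext [0.303 0.136] | rect [ 481.9 -279.6  134.4  302.3   86. ] zmed 0.0147
scene wheel 0.28 box [275. 151. 300. 198.] ztop 0.139 topband mid [0.5867 0.0533] mean [0.5881 0.0538] ext [0.024 0.022] | rect [550.1  45.5 134.4  56.1  13. ] zmed 0.0832
scene mug 0.68 box [272. 223. 315. 280.] ztop 0.086 topband mid [0.7681 0.1178] mean [0.7705 0.118 ] ext [0.073 0.071] | rect [770.9 131.4  98.5  72.9  82. ] zmed 0.05
```

View pics/wrist0.png

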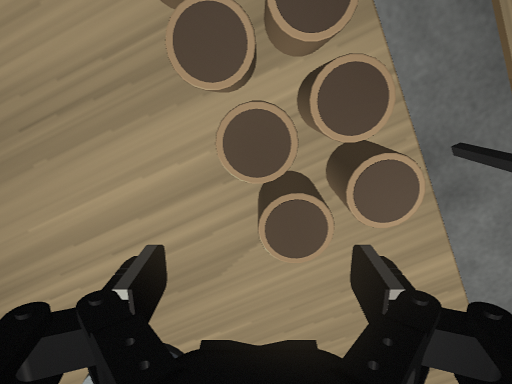

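```bash
python3 -m inch '[{"dz":-20,"rz":0.1424},{"rz":0.1424},{"rz":0.1424},{"rz":0.1424},{"rz":0.1424},{"rz":0.1424},{"rz":0.1424},{"rz":0.1424},{"hand":-0.3},{"hand":-0.3}]' 40
python3 - <<'E'
from h import *
d=np.load('top0.npy'); im=cv2.imread('pics/top0.png')[:,:,::-1]
for cam in ('top','scene'):
    c,M,t=camRT(cam); f=192/np.tan(np.radians(c['vertical_fov'])/2)
    im=cv2.imread(f'pics/{cam}0.png'); hsv=cv2.cvtColor(im,cv2.COLOR_BGR2HSV).astype(int)
    d=np.load(cam+'0.npy'); P=cloud(cam,d)
    v,u=np.mgrid[0:384,0:512]
    ray=np.stack([(u-c['cx'])/f,(v-c['cy'])/f,np.ones(u.shape)],-1)@M.T
    # slab: points z 0.01-0.02 low saturation
    Q=lambda z: t+ray*((z-t[2])/ray[...,2])[...,None]
    q=Q(.015)
    m=(hsv[...,1]<50)&(abs(q[...,0]-.48)<.2)&(abs(q[...,1]+.277)<.1)
    m=cv2.morphologyEx(m.astype(np.uint8),cv2.MORPH_OPEN,np.ones((5,5)))>0
    print(cam,'slab',cv2.minAreaRect(q[m][:,:2].astype(np.float32)*1000),m.sum())
    q=Q(.023)
    for nm,x,y in (('pinkstand',.587,.052),('aquastand',.5875,-.092),('charc',.5267,-.0195)):
        r=np.hypot(q[...,0]-x,q[...,1]-y)
        m=(r<.06)&(abs(P[...,2]-.023)<.005)
        h,s,val=hsv[...,0],hsv[...,1],hsv[...,2]
        if nm[0]=='p': m&=((h>165)|(h<6))&(val>110)
        elif nm[0]=='a': m&=(h>60)&(h<100)&(val>80)
        else: m&=(val<60)
        pts=q[m][:,:2]
        hull=cv2.convexHull(pts.astype(np.float32)*1000)
        print(cam,nm,m.sum(),cv2.minEnclosingCircle(pts.astype(np.float32)*1000))
E
```

```text
top slab ((483.03240966796875, -273.7947998046875), (120.03038024902344, 297.6744079589844), 86.18094635009766) 6861
top pinkstand 316 ((585.1214599609375, 49.995853424072266), 39.019447326660156)
top aquastand 360 ((585.451904296875, -92.58525085449219), 39.8599853515625)
top charc 342 ((528.0994873046875, -19.601930618286133), 38.33162307739258)
scene slab ((485.6339111328125, -271.8269958496094), (121.81529998779297, 304.6966247558594), 86.13162994384766) 3362
scene pinkstand 164 ((584.3610229492188, 51.25985336303711), 38.61393356323242)
scene aquastand 225 ((585.48779296875, -91.25724792480469), 39.498878479003906)
scene charc 131 ((529.0700073242188, -18.208757400512695), 40.94361114501953)schema error: expected keys dx, dy, dz, rx, ry, rz, hand
```

```bash
python3 -m inch '[{"dx":0,"dy":0,"dz":-20,"rx":0,"ry":0,"rz":0.1424,"hand":-0.3},{"dx":0,"dy":0,"dz":0,"rx":0,"ry":0,"rz":0.1424,"hand":-0.3},{"dx":0,"dy":0,"dz":0,"rx":0,"ry":0,"rz":0.1424,"hand":-0.3},{"dx":0,"dy":0,"dz":0,"rx":0,"ry":0,"rz":0.1424,"hand":-0.3},{"dx":0,"dy":0,"dz":0,"rx":0,"ry":0,"rz":0.1424,"hand":-0.3},{"dx":0,"dy":0,"dz":0,"rx":0,"ry":0,"rz":0.1424,"hand":-0.3},{"dx":0,"dy":0,"dz":0,"rx":0,"ry":0,"rz":0.1424,"hand":-0.3},{"dx":0,"dy":0,"dz":0,"rx":0,"ry":0,"rz":0.1424,"hand":-0.3},{"dx":0,"dy":0,"dz":0,"rx":0,"ry":0,"rz":0,"hand":-0.3},{"dx":0,"dy":0,"dz":0,"rx":0,"ry":0,"rz":0,"hand":-0.3}]' 40
cat > g.py <<'E'
# world error to target, expressed in tool axes (mm, rad): g.py x y z [yaw]
from h import *
import sys
s=bot.observe(); t=np.array([float(a) for a in sys.argv[1:4]]); yaw=float(sys.argv[4]) if len(sys.argv)>4 else np.pi/2
Rc=R.from_euler('xyz',s['tool_rot']); Rt=R.from_euler('xyz',[np.pi,0,yaw])
print('t',s['clock'].__round__(2),'pos',s['position'].round(4),'d tool mm',(Rc.inv().apply(t-s['position'])*1000).round(1),'rot',(Rc.inv()*Rt).as_rotvec().round(3),'F',s['force'].round(1),'w',round(s['grip_width'],4))
E
python3 g.py 0.5875 -0.092 0.2
```

```text
clock: 2.25
position: [0.2614, 0.5677, 0.229]
tool_rot: [3.142, 0.0, 1.575]
force: [-0.2, 0.8, -0.2]
grip_width: 0.0556
t 2.25 pos [0.2614 0.5677 0.229 ] d tool mm [-661.2  323.2   29.1] rot [0.    0.    0.005] F [-0.2  0.8 -0.2] w 0.0556
```

```bash
python3 -m inch '[{"dx":-41,"dy":20,"dz":0,"rx":0,"ry":0,"rz":0.005,"hand":-0.3},{"dx":-41,"dy":20,"dz":0,"rx":0,"ry":0,"rz":0,"hand":-0.3},{"dx":-41,"dy":20,"dz":0,"rx":0,"ry":0,"rz":0,"hand":-0.3},{"dx":-41,"dy":20,"dz":0,"rx":0,"ry":0,"rz":0,"hand":-0.3},{"dx":-41,"dy":20,"dz":0,"rx":0,"ry":0,"rz":0,"hand":-0.3},{"dx":-41,"dy":20,"dz":0,"rx":0,"ry":0,"rz":0,"hand":-0.3},{"dx":-41,"dy":20,"dz":0,"rx":0,"ry":0,"rz":0,"hand":-0.3},{"dx":-41,"dy":20,"dz":0,"rx":0,"ry":0,"rz":0,"hand":-0.3},{"dx":-41,"dy":20,"dz":0,"rx":0,"ry":0,"rz":0,"hand":-0.3},{"dx":-41,"dy":20,"dz":0,"rx":0,"ry":0,"rz":0,"hand":-0.3}]'
python3 g.py 0.5875 -0.092 0.2
```

```text
clock: 3.25
position: [0.4602, 0.155, 0.2294]
tool_rot: [3.141, -0.0, 1.57]
force: [1.2, 0.6, 0.9]
grip_width: 0.0558
t 3.25 pos [0.4602 0.155  0.2294] d tool mm [-246.9  127.4   29.4] rot [ 0.001 -0.    -0.001] F [1.2 0.6 0.9] w 0.0558
```

```bash
python3 -m inch '[{"dx":-41,"dy":21,"dz":0,"rx":0,"ry":0,"rz":0,"hand":-0.3},{"dx":-41,"dy":21,"dz":0,"rx":0,"ry":0,"rz":0,"hand":-0.3},{"dx":-41,"dy":21,"dz":0,"rx":0,"ry":0,"rz":0,"hand":-0.3},{"dx":-41,"dy":21,"dz":0,"rx":0,"ry":0,"rz":0,"hand":-0.3},{"dx":-41,"dy":21,"dz":0,"rx":0,"ry":0,"rz":0,"hand":-0.3},{"dx":-35,"dy":20,"dz":0,"rx":0,"ry":0,"rz":0,"hand":-0.3},{"dx":-6,"dy":2,"dz":10,"rx":0,"ry":0,"rz":0,"hand":-0.3},{"dx":0,"dy":0,"dz":10,"rx":0,"ry":0,"rz":0,"hand":-0.3},{"dx":0,"dy":0,"dz":0,"rx":0,"ry":0,"rz":0,"hand":-0.3}]'
python3 g.py 0.5875 -0.092 0.104
python3 - <<'E'
from h import *
snap('wrist','w1.png')
E
```

```text
clock: 4.15
position: [0.5843, -0.0889, 0.2075]
tool_rot: [-3.139, -0.001, 1.568]
force: [-0.6, 0.2, 0.4]
grip_width: 0.0554
t 4.15 pos [ 0.5843 -0.0889  0.2075] d tool mm [ -3.2   3.5 103.5] rot [-0.003 -0.001 -0.003] F [-0.6  0.2  0.4] w 0.0554
```

View pics/w1.png

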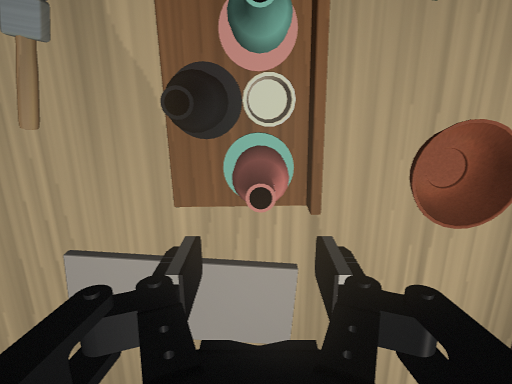

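The wrist view shows the pink neck at pixel (260,197), lined up between the fingers (columns 200 and 316). I'll descend and grip.

```bash
python3 -m inch '[{"dx":-3,"dy":3,"dz":30,"rx":0,"ry":0,"rz":0,"hand":-0.3},{"dx":0,"dy":0,"dz":30,"rx":0,"ry":0,"rz":0,"hand":-0.3},{"dx":0,"dy":0,"dz":25,"rx":0,"ry":0,"rz":0,"hand":-0.3},{"dx":0,"dy":0,"dz":15,"rx":0,"ry":0,"rz":0,"hand":-0.3},{"dx":0,"dy":0,"dz":0,"rx":0,"ry":0,"rz":0,"hand":-0.3},{"dx":0,"dy":0,"dz":0,"rx":0,"ry":0,"rz":0,"hand":-0.3}]'
python3 g.py 0.5875 -0.092 0.104
```

```text
clock: 4.8
position: [0.5888, -0.0926, 0.1101]
tool_rot: [3.141, -0.0, 1.566]
force: [0.4, 0.0, -0.3]
grip_width: 0.0556
t 4.8 pos [ 0.5888 -0.0926  0.1101] d tool mm [ 0.6 -1.3  6.1] rot [ 0.001 -0.    -0.004] F [ 0.4  0.  -0.3] w 0.0556
```

```bash
python3 -m inch '[{"dx":0,"dy":-1,"dz":4,"rx":0,"ry":0,"rz":0,"hand":-0.3},{"dx":0,"dy":0,"dz":0,"rx":0,"ry":0,"rz":0,"hand":1},{"dx":0,"dy":0,"dz":0,"rx":0,"ry":0,"rz":0,"hand":1},{"dx":0,"dy":0,"dz":0,"rx":0,"ry":0,"rz":0,"hand":1},{"dx":0,"dy":0,"dz":0,"rx":0,"ry":0,"rz":0,"hand":1},{"dx":0,"dy":0,"dz":0,"rx":0,"ry":0,"rz":0,"hand":1},{"dx":0,"dy":0,"dz":-10,"rx":0,"ry":0,"rz":0,"hand":1},{"dx":0,"dy":0,"dz":-20,"rx":0,"ry":0,"rz":0,"hand":1},{"dx":0,"dy":0,"dz":-30,"rx":0,"ry":0,"rz":0,"hand":1},{"dx":0,"dy":0,"dz":-20,"rx":0,"ry":0,"rz":0,"hand":1}]' 40
python3 g.py 0.574 -0.279 0.185
```

```text
clock: 5.8
position: [0.5876, -0.0933, 0.1874]
tool_rot: [3.14, 0.0, 1.565]
force: [-1.2, -0.4, -3.1]
grip_width: 0.0217
t 5.8 pos [ 0.5876 -0.0933  0.1874] d tool mm [-185.8  -12.6    2.5] rot [ 0.001  0.    -0.006] F [-1.2 -0.4 -3.1] w 0.0217
```

```bash
python3 -m inch '[{"dx":-20,"dy":-2,"dz":0,"rx":0,"ry":0,"rz":0,"hand":1},{"dx":-35,"dy":-3,"dz":0,"rx":0,"ry":0,"rz":0,"hand":1},{"dx":-40,"dy":-3,"dz":0,"rx":0,"ry":0,"rz":0,"hand":1},{"dx":-40,"dy":-3,"dz":0,"rx":0,"ry":0,"rz":0,"hand":1},{"dx":-35,"dy":-2,"dz":0,"rx":0,"ry":0,"rz":0,"hand":1},{"dx":-16,"dy":0,"dz":20,"rx":0,"ry":0,"rz":0,"hand":1},{"dx":0,"dy":0,"dz":30,"rx":0,"ry":0,"rz":0,"hand":1},{"dx":0,"dy":0,"dz":20,"rx":0,"ry":0,"rz":0,"hand":1},{"dx":0,"dy":0,"dz":10,"rx":0,"ry":0,"rz":0,"hand":1},{"dx":0,"dy":0,"dz":0,"rx":0,"ry":0,"rz":0,"hand":1}]'
python3 g.py 0.574 -0.279 0.096; python3 - <<'E'
from h import *
snap('scene','s2.png')
E
```

```text
clock: 6.8
position: [0.5729, -0.2786, 0.1045]
tool_rot: [-3.14, -0.0, 1.566]
force: [-0.2, -0.2, -2.8]
grip_width: 0.0221
t 6.8 pos [ 0.5729 -0.2786  0.1045] d tool mm [-0.4  1.1  8.5] rot [-0.001 -0.    -0.005] F [-0.2 -0.2 -2.8] w 0.0221
```

View pics/s2.png

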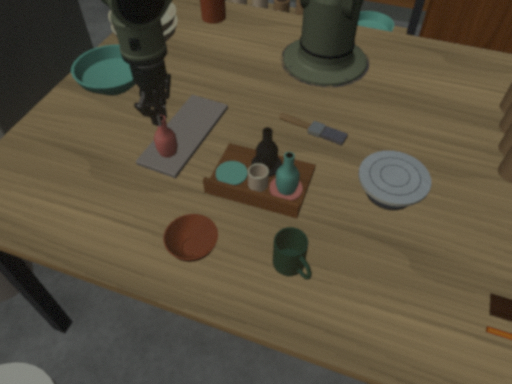

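The pink vase is held just above the slab, around pixel (165,145). I'll lower it in small steps and watch the force.

```bash
python3 -m inch '[{"dx":0,"dy":0,"dz":5,"rx":0,"ry":0,"rz":0,"hand":1},{"dx":0,"dy":0,"dz":2,"rx":0,"ry":0,"rz":0,"hand":1},{"dx":0,"dy":0,"dz":0,"rx":0,"ry":0,"rz":0,"hand":1}]'
python3 -m inch '[{"dx":0,"dy":0,"dz":1.5,"rx":0,"ry":0,"rz":0,"hand":1},{"dx":0,"dy":0,"dz":0,"rx":0,"ry":0,"rz":0,"hand":1}]'
```

```text
clock: 7.15
position: [0.5735, -0.2789, 0.0984]
tool_rot: [3.141, 0.0, 1.566]
force: [-0.1, 0.0, -3.5]
grip_width: 0.0218
clock: 7.35
position: [0.5739, -0.2794, 0.0978]
tool_rot: [3.14, 0.001, 1.565]
force: [-1.9, 1.1, 8.9]
grip_width: 0.0217
```

```bash
python3 -m inch '[{"dx":0,"dy":0,"dz":0,"rx":0,"ry":0,"rz":0,"hand":-0.3},{"dx":0,"dy":0,"dz":0,"rx":0,"ry":0,"rz":0,"hand":-0.3},{"dx":0,"dy":0,"dz":0,"rx":0,"ry":0,"rz":0,"hand":-0.3},{"dx":0,"dy":0,"dz":-20,"rx":0,"ry":0,"rz":0,"hand":-0.3},{"dx":0,"dy":0,"dz":-40,"rx":0,"ry":0,"rz":0,"hand":-0.3},{"dx":0,"dy":0,"dz":-45,"rx":0,"ry":0,"rz":0,"hand":-0.3}]'
python3 g.py 0.527 -0.0195 0.2
```

```text
clock: 7.95
position: [0.5727, -0.2787, 0.202]
tool_rot: [-3.139, -0.001, 1.565]
force: [0.4, 0.3, 0.3]
grip_width: 0.0554
t 7.95 pos [ 0.5727 -0.2787  0.202 ] d tool mm [258.9 -47.    2.3] rot [-0.002 -0.001 -0.005] F [0.4 0.3 0.3] w 0.0554
```

```bash
python3 -m inch '[{"dx":45,"dy":-8,"dz":0,"rx":0,"ry":0,"rz":0.005,"hand":-0.3},{"dx":45,"dy":-8,"dz":0,"rx":0,"ry":0,"rz":0,"hand":-0.3},{"dx":45,"dy":-8,"dz":0,"rx":0,"ry":0,"rz":0,"hand":-0.3},{"dx":45,"dy":-8,"dz":0,"rx":0,"ry":0,"rz":0,"hand":-0.3},{"dx":45,"dy":-8,"dz":0,"rx":0,"ry":0,"rz":0,"hand":-0.3},{"dx":34,"dy":-7,"dz":0,"rx":0,"ry":0,"rz":0,"hand":-0.3},{"dx":0,"dy":0,"dz":20,"rx":0,"ry":0,"rz":0,"hand":-0.3},{"dx":0,"dy":0,"dz":20,"rx":0,"ry":0,"rz":0,"hand":-0.3},{"dx":0,"dy":0,"dz":0,"rx":0,"ry":0,"rz":0,"hand":-0.3}]'
python3 g.py 0.527 -0.0195 0.105
```

```text
clock: 8.85
position: [0.5276, -0.0192, 0.1599]
tool_rot: [-3.139, 0.0, 1.561]
force: [-0.7, -0.3, 0.5]
grip_width: 0.0558
t 8.85 pos [ 0.5276 -0.0192  0.1599] d tool mm [-0.3 -0.5 55. ] rot [-0.003  0.    -0.01 ] F [-0.7 -0.3  0.5] w 0.0558
```

```bash
python3 -m inch '[{"dx":0,"dy":0,"dz":25,"rx":0,"ry":0,"rz":-0.01,"hand":-0.3},{"dx":0,"dy":0,"dz":20,"rx":0,"ry":0,"rz":0,"hand":-0.3},{"dx":0,"dy":0,"dz":10,"rx":0,"ry":0,"rz":0,"hand":-0.3},{"dx":0,"dy":0,"dz":0,"rx":0,"ry":0,"rz":0,"hand":-0.3},{"dx":0,"dy":0,"dz":0,"rx":0,"ry":0,"rz":0,"hand":1},{"dx":0,"dy":0,"dz":0,"rx":0,"ry":0,"rz":0,"hand":1},{"dx":0,"dy":0,"dz":0,"rx":0,"ry":0,"rz":0,"hand":1},{"dx":0,"dy":0,"dz":0,"rx":0,"ry":0,"rz":0,"hand":1},{"dx":0,"dy":0,"dz":0,"rx":0,"ry":0,"rz":0,"hand":1}]'
python3 g.py 0.527 -0.0195 0.105
python3 -m inch '[{"dx":0,"dy":0,"dz":-10,"rx":0,"ry":0,"rz":0,"hand":1},{"dx":0,"dy":0,"dz":-30,"rx":0,"ry":0,"rz":0,"hand":1},{"dx":0,"dy":0,"dz":-35,"rx":0,"ry":0,"rz":0,"hand":1},{"dx":0,"dy":0,"dz":-5,"rx":0,"ry":0,"rz":0,"hand":1},{"dx":0,"dy":0,"dz":0,"rx":0,"ry":0,"rz":0,"hand":1}]'
python3 g.py 0.484 -0.273 0.185
```

```text
clock: 9.75
position: [0.5293, -0.0195, 0.1077]
tool_rot: [3.14, -0.0, 1.571]
force: [-1.6, 0.8, 9.1]
grip_width: 0.0218
t 9.75 pos [ 0.5293 -0.0195  0.1077] d tool mm [-0.  -2.3  2.7] rot [ 0.001 -0.    -0.   ] F [-1.6  0.8  9.1] w 0.0218
clock: 10.25
position: [0.5293, -0.0193, 0.1879]
tool_rot: [3.139, -0.001, 1.571]
force: [-0.4, -0.2, -3.1]
grip_width: 0.0218
t 10.25 pos [ 0.5293 -0.0193  0.1879] d tool mm [-253.7  -45.3    2.7] rot [ 0.002 -0.001  0.   ] F [-0.4 -0.2 -3.1] w 0.0218
```

```bash
python3 -m inch '[{"dx":-25,"dy":-5,"dz":0,"rx":0,"ry":0,"rz":0,"hand":1},{"dx":-40,"dy":-7,"dz":0,"rx":0,"ry":0,"rz":0,"hand":1},{"dx":-45,"dy":-8,"dz":0,"rx":0,"ry":0,"rz":0,"hand":1},{"dx":-45,"dy":-8,"dz":0,"rx":0,"ry":0,"rz":0,"hand":1},{"dx":-45,"dy":-8,"dz":0,"rx":0,"ry":0,"rz":0,"hand":1},{"dx":-35,"dy":-6,"dz":0,"rx":0,"ry":0,"rz":0,"hand":1},{"dx":-18,"dy":-3,"dz":20,"rx":0,"ry":0,"rz":0,"hand":1},{"dx":0,"dy":0,"dz":35,"rx":0,"ry":0,"rz":0,"hand":1},{"dx":0,"dy":0,"dz":25,"rx":0,"ry":0,"rz":0,"hand":1},{"dx":0,"dy":0,"dz":4,"rx":0,"ry":0,"rz":0,"hand":1}]'
python3 -m inch '[{"dx":0,"dy":0,"dz":2,"rx":0,"ry":0,"rz":0,"hand":1},{"dx":0,"dy":0,"dz":0,"rx":0,"ry":0,"rz":0,"hand":1}]'
python3 g.py 0.484 -0.273 0.098
```

```text
clock: 11.25
position: [0.4819, -0.272, 0.0998]
tool_rot: [-3.137, -0.002, 1.57]
force: [-3.1, 0.3, 14.7]
grip_width: 0.0215
clock: 11.45
position: [0.4831, -0.2725, 0.1002]
tool_rot: [-3.14, -0.0, 1.57]
force: [0.5, -0.1, -1.9]
grip_width: 0.0214
t 11.45 pos [ 0.4831 -0.2725  0.1002] d tool mm [-0.5  0.9  2.2] rot [-0.002 -0.    -0.001] F [ 0.5 -0.1 -1.9] w 0.0214
```

```bash
python3 -m inch '[{"dx":0,"dy":0,"dz":1,"rx":0,"ry":0,"rz":0,"hand":1},{"dx":0,"dy":0,"dz":0,"rx":0,"ry":0,"rz":0,"hand":1}]'
python3 -m inch '[{"dx":0,"dy":0,"dz":1,"rx":0,"ry":0,"rz":0,"hand":1},{"dx":0,"dy":0,"dz":0,"rx":0,"ry":0,"rz":0,"hand":1}]'
```

```text
clock: 11.65
position: [0.4836, -0.2726, 0.0999]
tool_rot: [-3.141, 0.0, 1.571]
force: [-2.6, -0.8, 5.4]
grip_width: 0.0219
clock: 11.85
position: [0.484, -0.2731, 0.0997]
tool_rot: [3.14, 0.001, 1.57]
force: [-4.1, 0.4, 20.8]
grip_width: 0.0215
```

Contact is confirmed by the force readings, so I'll release and go for aqua.

```bash
python3 -m inch '[{"dx":0,"dy":0,"dz":-1,"rx":0,"ry":0,"rz":0,"hand":-0.3},{"dx":0,"dy":0,"dz":0,"rx":0,"ry":0,"rz":0,"hand":-0.3},{"dx":0,"dy":0,"dz":0,"rx":0,"ry":0,"rz":0,"hand":-0.3},{"dx":0,"dy":0,"dz":-20,"rx":0,"ry":0,"rz":0,"hand":-0.3},{"dx":0,"dy":0,"dz":-40,"rx":0,"ry":0,"rz":0,"hand":-0.3},{"dx":0,"dy":0,"dz":-45,"rx":0,"ry":0,"rz":0,"hand":-0.3},{"dx":20,"dy":6,"dz":0,"rx":0,"ry":0,"rz":0,"hand":-0.3},{"dx":45,"dy":15,"dz":0,"rx":0,"ry":0,"rz":0,"hand":-0.3},{"dx":45,"dy":15,"dz":0,"rx":0,"ry":0,"rz":0,"hand":-0.3},{"dx":45,"dy":15,"dz":0,"rx":0,"ry":0,"rz":0,"hand":-0.3}]'
python3 g.py 0.5875 0.0525 0.2
```

```text
clock: 12.85
position: [0.5351, -0.1157, 0.2047]
tool_rot: [3.141, -0.0, 1.57]
force: [1.3, -0.8, 0.2]
grip_width: 0.0555
t 12.85 pos [ 0.5351 -0.1157  0.2047] d tool mm [168.2  52.3   4.8] rot [ 0.    -0.    -0.001] F [ 1.3 -0.8  0.2] w 0.0555
```

```bash
python3 -m inch '[{"dx":45,"dy":14,"dz":0,"rx":0,"ry":0,"rz":0,"hand":-0.3},{"dx":45,"dy":14,"dz":0,"rx":0,"ry":0,"rz":0,"hand":-0.3},{"dx":45,"dy":14,"dz":0,"rx":0,"ry":0,"rz":0,"hand":-0.3},{"dx":30,"dy":10,"dz":0,"rx":0,"ry":0,"rz":0,"hand":-0.3},{"dx":0,"dy":0,"dz":25,"rx":0,"ry":0,"rz":0,"hand":-0.3},{"dx":0,"dy":0,"dz":25,"rx":0,"ry":0,"rz":0,"hand":-0.3},{"dx":0,"dy":0,"dz":0,"rx":0,"ry":0,"rz":0,"hand":-0.3}]'
python3 g.py 0.5875 0.0525 0.108
```

```text
clock: 13.55
position: [0.5851, 0.0477, 0.1519]
tool_rot: [-3.137, 0.001, 1.571]
force: [-0.3, 0.2, 0.6]
grip_width: 0.0553
t 13.55 pos [0.5851 0.0477 0.1519] d tool mm [ 4.8  2.6 43.9] rot [-0.005  0.001  0.   ] F [-0.3  0.2  0.6] w 0.0553
```

```bash
python3 -m inch '[{"dx":4,"dy":2,"dz":10,"rx":0,"ry":0,"rz":0,"hand":-0.3},{"dx":0,"dy":0,"dz":20,"rx":0,"ry":0,"rz":0,"hand":-0.3},{"dx":0,"dy":0,"dz":13,"rx":0,"ry":0,"rz":0,"hand":-0.3},{"dx":0,"dy":0,"dz":0,"rx":0,"ry":0,"rz":0,"hand":-0.3},{"dx":0,"dy":0,"dz":0,"rx":0,"ry":0,"rz":0,"hand":-0.3}]'
python3 g.py 0.5875 0.0525 0.108
```

```text
clock: 14.05
position: [0.5891, 0.0514, 0.1122]
tool_rot: [3.141, 0.0, 1.57]
force: [-0.1, 0.4, -0.9]
grip_width: 0.0558
t 14.05 pos [0.5891 0.0514 0.1122] d tool mm [ 1.1 -1.6  4.2] rot [ 0.     0.    -0.001] F [-0.1  0.4 -0.9] w 0.0558
```

```bash
python3 -m inch '[{"dx":1,"dy":-1,"dz":3,"rx":0,"ry":0,"rz":0,"hand":-0.3},{"dx":0,"dy":0,"dz":0,"rx":0,"ry":0,"rz":0,"hand":1},{"dx":0,"dy":0,"dz":0,"rx":0,"ry":0,"rz":0,"hand":1},{"dx":0,"dy":0,"dz":0,"rx":0,"ry":0,"rz":0,"hand":1},{"dx":0,"dy":0,"dz":0,"rx":0,"ry":0,"rz":0,"hand":1}]'
python3 -m inch '[{"dx":0,"dy":0,"dz":-10,"rx":0,"ry":0,"rz":0,"hand":1},{"dx":0,"dy":0,"dz":-30,"rx":0,"ry":0,"rz":0,"hand":1},{"dx":0,"dy":0,"dz":-35,"rx":0,"ry":0,"rz":0,"hand":1},{"dx":0,"dy":0,"dz":-5,"rx":0,"ry":0,"rz":0,"hand":1},{"dx":0,"dy":0,"dz":0,"rx":0,"ry":0,"rz":0,"hand":1}]'
python3 g.py 0.394 -0.267 0.185
```

```text
clock: 14.55
position: [0.588, 0.0525, 0.1091]
tool_rot: [3.141, -0.0, 1.571]
force: [-1.7, 0.7, 6.3]
grip_width: 0.0212
clock: 15.05
position: [0.5882, 0.0527, 0.1898]
tool_rot: [3.14, -0.001, 1.571]
force: [0.9, -1.0, -3.2]
grip_width: 0.0213
t 15.05 pos [0.5882 0.0527 0.1898] d tool mm [-319.7 -194.2    4.2] rot [ 0.002 -0.001 -0.   ] F [ 0.9 -1.  -3.2] w 0.0213
```

```bash
python3 -m inch '[{"dx":-18,"dy":-12,"dz":0,"rx":0,"ry":0,"rz":0,"hand":1},{"dx":-36,"dy":-22,"dz":0,"rx":0,"ry":0,"rz":0,"hand":1},{"dx":-38,"dy":-23,"dz":0,"rx":0,"ry":0,"rz":0,"hand":1},{"dx":-38,"dy":-23,"dz":0,"rx":0,"ry":0,"rz":0,"hand":1},{"dx":-38,"dy":-23,"dz":0,"rx":0,"ry":0,"rz":0,"hand":1},{"dx":-38,"dy":-23,"dz":0,"rx":0,"ry":0,"rz":0,"hand":1},{"dx":-38,"dy":-23,"dz":0,"rx":0,"ry":0,"rz":0,"hand":1},{"dx":-36,"dy":-22,"dz":0,"rx":0,"ry":0,"rz":0,"hand":1},{"dx":-30,"dy":-18,"dz":0,"rx":0,"ry":0,"rz":0,"hand":1},{"dx":-10,"dy":-5,"dz":20,"rx":0,"ry":0,"rz":0,"hand":1}]'
python3 -m inch '[{"dx":0,"dy":0,"dz":30,"rx":0,"ry":0,"rz":0,"hand":1},{"dx":0,"dy":0,"dz":25,"rx":0,"ry":0,"rz":0,"hand":1},{"dx":0,"dy":0,"dz":8,"rx":0,"ry":0,"rz":0,"hand":1},{"dx":0,"dy":0,"dz":0,"rx":0,"ry":0,"rz":0,"hand":1},{"dx":0,"dy":0,"dz":0,"rx":0,"ry":0,"rz":0,"hand":1}]'
python3 g.py 0.394 -0.267 0.101
```

```text
clock: 16.05
position: [0.392, -0.2707, 0.1692]
tool_rot: [3.14, 0.002, 1.567]
force: [1.9, 0.2, -4.7]
grip_width: 0.0213
clock: 16.55
position: [0.3939, -0.2676, 0.1062]
tool_rot: [3.141, 0.0, 1.571]
force: [0.3, 0.6, -3.1]
grip_width: 0.0215
t 16.55 pos [ 0.3939 -0.2676  0.1062] d tool mm [0.6 0.1 5.2] rot [ 0.  0. -0.] F [ 0.3  0.6 -3.1] w 0.0215
```

```bash
python3 -m inch '[{"dx":0,"dy":0,"dz":3.5,"rx":0,"ry":0,"rz":0,"hand":1},{"dx":0,"dy":0,"dz":0,"rx":0,"ry":0,"rz":0,"hand":1}]'
python3 -m inch '[{"dx":0,"dy":0,"dz":1.5,"rx":0,"ry":0,"rz":0,"hand":1},{"dx":0,"dy":0,"dz":0,"rx":0,"ry":0,"rz":0,"hand":1}]'
```

```text
clock: 16.75
position: [0.3941, -0.2674, 0.1025]
tool_rot: [3.141, 0.0, 1.571]
force: [-0.6, 0.3, -2.8]
grip_width: 0.0216
clock: 16.95
position: [0.394, -0.2677, 0.1011]
tool_rot: [3.141, 0.0, 1.571]
force: [-0.6, -0.8, 4.6]
grip_width: 0.0216
```

```bash
python3 -m inch '[{"dx":0,"dy":0,"dz":0,"rx":0,"ry":0,"rz":0,"hand":-0.3},{"dx":0,"dy":0,"dz":0,"rx":0,"ry":0,"rz":0,"hand":-0.3},{"dx":0,"dy":0,"dz":0,"rx":0,"ry":0,"rz":0,"hand":-0.3},{"dx":0,"dy":0,"dz":-20,"rx":0,"ry":0,"rz":0,"hand":-0.3},{"dx":0,"dy":0,"dz":-40,"rx":0,"ry":0,"rz":0,"hand":-0.3},{"dx":0,"dy":0,"dz":-45,"rx":0,"ry":0,"rz":0,"hand":-0.3},{"dx":0,"dy":0,"dz":0,"rx":0,"ry":0,"rz":0,"hand":-0.3}]'
python3 m.py 3 vase_aqua vase_pink vase_charcoal stand_aqua stand_pink stand_charcoal cup wheel slab mug
python3 g.py 0.595 -0.018 0.2 3.1416
```

```text
clock: 17.65
position: [0.3955, -0.2688, 0.2101]
tool_rot: [3.135, 0.003, 1.57]
force: [0.5, -0.2, -1.1]
grip_width: 0.0554
top vase_aqua 0.58 box [366. 291. 402. 316.] ztop 0.130 topband mid [ 0.3931 -0.2676] mean [ 0.3934 -0.2672] ext [0.022 0.024] | rect [ 386.7 -268.4   68.7   54.6   11. ] zmed 0.0803
top vase_pink 0.62 box [247. 228. 284. 265.] ztop 0.024 topband mid [ 0.5266 -0.0213] mean [ 0.5269 -0.0209] ext [0.078 0.079] | rect [526.6 -21.4  78.2  78.6  44.6] zmed 0.0212
top vase_pink 0.61 box [369. 214. 398. 234.] ztop 0.131 topband mid [ 0.5735 -0.2772] mean [ 0.573  -0.2772] ext [0.023 0.021] | rect [ 571.7 -274.7   54.2   49.1   24.7] zmed 0.0821
top vase_charcoal 0.98 box [366. 255. 399. 278.] ztop 0.130 topband mid [ 0.4809 -0.2735] mean [ 0.4811 -0.2727] ext [0.022 0.023] | rect [ 486.5 -279.8   53.7   72.7   34.1] zmed 0.0812
top stand_aqua 0.56 box [283. 203. 315. 238.] ztop 0.024 topband mid [ 0.5849 -0.0938] mean [ 0.5847 -0.0937] ext [0.079 0.077] | rect [585.1 -95.1  79.7  79.8  89. ] zmed 0.0213
top stand_pink 0.57 box [219. 206. 253. 240.] ztop 0.024 topband m
[... 2738 characters left out ...]
048] | rect [598.9 -14.4  86.5  49.2  19.1] zmed 0.0488
scene wheel 0.92 box [356. 156. 429. 210.] ztop 0.063 topband mid [0.4915 0.2911] mean [0.4952 0.2921] ext [0.171 0.168] | rect [459.8 299.2 168.2 237.2  76.5] zmed 0.0602
scene slab 0.82 box [135.  99. 229. 176.] ztop 0.018 topband mid [ 0.4855 -0.2749] mean [ 0.5147 -0.2591] ext [0.299 0.14 ] | rect [ 482.8 -278.7  133.   301.9   86.9] zmed 0.0145
scene mug 0.78 box [273. 229. 313. 281.] ztop 0.086 topband mid [0.7681 0.1174] mean [0.77   0.1171] ext [0.073 0.071] | rect [751.7 117.2 151.2  80.5  16.4] zmed 0.0503
t 18.75 pos [ 0.3937 -0.2675  0.2056] d tool mm [249.5 201.2   5.6] rot [-0.     0.    -1.571] F [-0.7  0.1 -0.2] w 0.0555
```

View pics/top3.png

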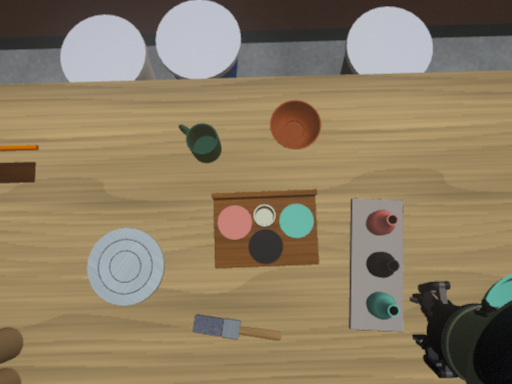

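```bash
python3 -m inch '[{"dx":20,"dy":16,"dz":0,"rx":0,"ry":0,"rz":0,"hand":-0.3},{"dx":37,"dy":30,"dz":0,"rx":0,"ry":0,"rz":0,"hand":-0.3},{"dx":37,"dy":30,"dz":0,"rx":0,"ry":0,"rz":0,"hand":-0.3},{"dx":37,"dy":30,"dz":0,"rx":0,"ry":0,"rz":0,"hand":-0.3},{"dx":37,"dy":30,"dz":0,"rx":0,"ry":0,"rz":0,"hand":-0.3},{"dx":37,"dy":30,"dz":0,"rx":0,"ry":0,"rz":0,"hand":-0.6},{"dx":37,"dy":30,"dz":0,"rx":0,"ry":0,"rz":0,"hand":-1},{"dx":8,"dy":5,"dz":0,"rx":0,"ry":0,"rz":0,"hand":-1}]'
python3 -m inch '[{"dx":0,"dy":0,"dz":0,"rx":0,"ry":0,"rz":-0.145,"hand":-1},{"dx":0,"dy":0,"dz":0,"rx":0,"ry":0,"rz":-0.145,"hand":-1},{"dx":0,"dy":0,"dz":0,"rx":0,"ry":0,"rz":-0.145,"hand":-1},{"dx":0,"dy":0,"dz":0,"rx":0,"ry":0,"rz":-0.145,"hand":-1},{"dx":0,"dy":0,"dz":0,"rx":0,"ry":0,"rz":-0.145,"hand":-1},{"dx":0,"dy":0,"dz":0,"rx":0,"ry":0,"rz":-0.145,"hand":-1},{"dx":0,"dy":0,"dz":0,"rx":0,"ry":0,"rz":-0.145,"hand":-1},{"dx":0,"dy":0,"dz":0,"rx":0,"ry":0,"rz":-0.145,"hand":-1},{"dx":0,"dy":0,"dz":0,"rx":0,"ry":0,"rz":-0.145,"hand":-1},{"dx":0,"dy":0,"dz":0,"rx":0,"ry":0,"rz":-0.145,"hand":-1}]'
python3 -m inch '[{"dx":0,"dy":0,"dz":0,"rx":0,"ry":0,"rz":-0.121,"hand":-1},{"dx":0,"dy":0,"dz":0,"rx":0,"ry":0,"rz":0,"hand":-1},{"dx":0,"dy":0,"dz":0,"rx":0,"ry":0,"rz":0,"hand":-1}]'
python3 g.py 0.595 -0.018 0.105 3.1416
python3 - <<'E'
from h import *
print(bot.observe()['qpos'].round(2))
snap('wrist','w3.png')
E
```

```text
clock: 19.55
position: [0.5971, -0.0121, 0.2048]
tool_rot: [3.141, -0.001, 1.576]
force: [-1.0, -0.4, -0.8]
grip_width: 0.0852
clock: 20.55
position: [0.5947, -0.0178, 0.2055]
tool_rot: [-3.141, -0.0, 3.026]
force: [-0.3, 0.2, 0.0]
grip_width: 0.0852
clock: 20.85
position: [0.5947, -0.0178, 0.2055]
tool_rot: [-3.142, -0.0, 3.137]
force: [-0.7, -0.7, 1.0]
grip_width: 0.0856
t 20.85 pos [ 0.5947 -0.0178  0.2055] d tool mm [ -0.3  -0.2 100.5] rot [-0.    -0.    -0.004] F [-0.7 -0.7  1. ] w 0.0856
[-0.1   0.48  0.04  1.69 -0.02  0.98  1.52]
```

View pics/w3.png

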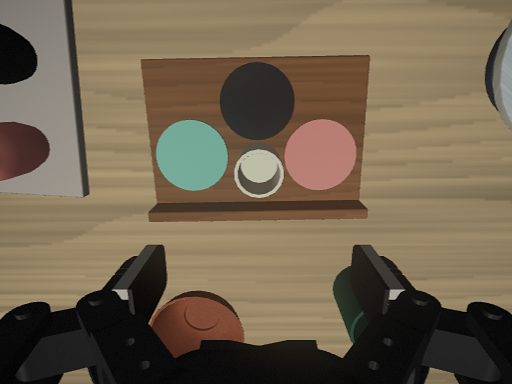

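```bash
python3 -m inch '[{"dx":0,"dy":0,"dz":35,"rx":0,"ry":0,"rz":0,"hand":-1},{"dx":0,"dy":0,"dz":45,"rx":0,"ry":0,"rz":0,"hand":-1},{"dx":0,"dy":0,"dz":35,"rx":0,"ry":0,"rz":0,"hand":-1},{"dx":0,"dy":0,"dz":20,"rx":0,"ry":0,"rz":0,"hand":-1},{"dx":0,"dy":0,"dz":0,"rx":0,"ry":0,"rz":0,"hand":-1},{"dx":0,"dy":0,"dz":0,"rx":0,"ry":0,"rz":0,"hand":-1}]'
python3 g.py 0.595 -0.018 0.036 3.1416
```

```text
clock: 21.5
position: [0.5951, -0.0175, 0.0712]
tool_rot: [-3.141, 0.0, 3.14]
force: [0.2, 0.1, 1.0]
grip_width: 0.0857
t 21.5 pos [ 0.5951 -0.0175  0.0712] d tool mm [ 0.1 -0.5 35.2] rot [-0.     0.    -0.001] F [0.2 0.1 1. ] w 0.0857
```

```bash
python3 -m inch '[{"dx":0,"dy":0,"dz":15,"rx":0,"ry":0,"rz":0,"hand":-1},{"dx":0,"dy":0,"dz":15,"rx":0,"ry":0,"rz":0,"hand":-1},{"dx":0,"dy":0,"dz":4,"rx":0,"ry":0,"rz":0,"hand":-1},{"dx":0,"dy":0,"dz":0,"rx":0,"ry":0,"rz":0,"hand":-1}]' 30
python3 - <<'E'
from h import *
snap('wrist','w4.png')
E
```

```text
clock: 21.9
position: [0.5944, -0.0175, 0.0359]
tool_rot: [-3.142, -0.001, 3.141]
force: [0.3, -0.5, -0.5]
grip_width: 0.0856
```

View pics/w4.png

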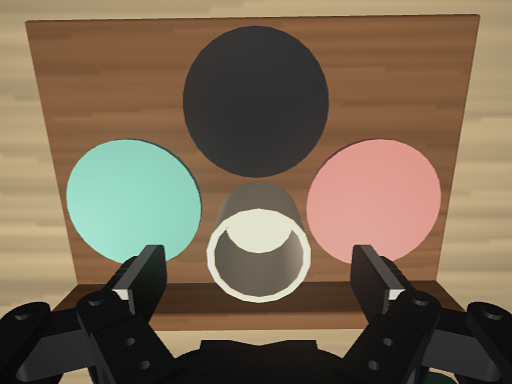

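The cup rim is centred at column 259 between the open fingers (165 to 353), so I'll close and lift.

```bash
python3 -m inch '[{"dx":0,"dy":0,"dz":0,"rx":0,"ry":0,"rz":0,"hand":1},{"dx":0,"dy":0,"dz":0,"rx":0,"ry":0,"rz":0,"hand":1},{"dx":0,"dy":0,"dz":0,"rx":0,"ry":0,"rz":0,"hand":1},{"dx":0,"dy":0,"dz":0,"rx":0,"ry":0,"rz":0,"hand":1},{"dx":0,"dy":0,"dz":0,"rx":0,"ry":0,"rz":0,"hand":1}]'
python3 -m inch '[{"dx":0,"dy":0,"dz":-10,"rx":0,"ry":0,"rz":0,"hand":1},{"dx":0,"dy":0,"dz":-25,"rx":0,"ry":0,"rz":0,"hand":1},{"dx":0,"dy":0,"dz":-40,"rx":0,"ry":0,"rz":0,"hand":1},{"dx":0,"dy":0,"dz":-25,"rx":0,"ry":0,"rz":0,"hand":1},{"dx":0,"dy":0,"dz":0,"rx":0,"ry":0,"rz":0,"hand":1},{"dx":0,"dy":0,"dz":0,"rx":0,"ry":0,"rz":0,"hand":1}]'
python3 m.py 5 cup wheel
python3 g.py 0.492 0.29 0.136 3.1416
```

```text
clock: 22.45
position: [0.5951, -0.0175, 0.0375]
tool_rot: [3.141, 0.001, 3.141]
force: [-4.0, 0.8, 10.6]
grip_width: 0.0481
clock: 23.05
position: [0.5949, -0.0175, 0.1373]
tool_rot: [3.142, 0.001, 3.142]
force: [-0.5, 0.7, -1.5]
grip_width: 0.0483
top cup 0.38 box [348. 196. 404. 334.] ztop 0.018 topband mid [ 0.4823 -0.2085] mean [ 0.4875 -0.2744] ext [0.303 0.271] | rect [ 486.9 -208.7  270.   306.1   86.5] zmed 0.0132
top wheel 0.74 box [ 90. 229. 165. 308.] ztop 0.061 topband mid [0.492  0.2893] mean [0.4909 0.2885] ext [0.168 0.166] | rect [491.2 288.6 166.2 167.   79.1] zmed 0.0583
scene cup 0.85 box [250. 135. 269. 166.] ztop 0.167 topband mid [ 0.5945 -0.0176] mean [ 0.5973 -0.02  ] ext [0.051 0.046] | rect [514.4 -47.7 225.   47.2  20.7] zmed 0.1473
scene wheel 0.69 box [359. 156. 431. 209.] ztop 0.063 topband mid [0.4922 0.2914] mean [0.4956 0.2919] ext [0.17  0.168] | rect [481.8 276.9 204.  169.4  56. ] zmed 0.0602
scene wheel 0.52 box [253. 157. 280. 173.] ztop 0.095 topband mid [ 0.6051 -0.0065] mean [ 0.6073 -0.0028] ext [0.029 0.026] | rect [549.8  -8.6 122.7  77.8  24.7] zmed 0.0228
t 23.35 pos [ 0.5944 -0.0176  0.1358] d tool mm [ 1.024e+02  3.076e+02 -1.000e-01] rot [-0.    -0.001 -0.   ] F [-0.1  0.1 -1.3] w 0.0485
```

View pics/scene5.png

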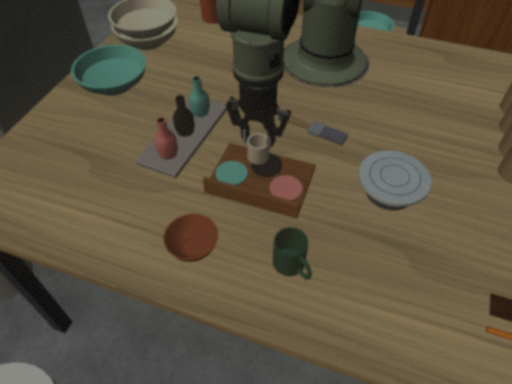

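```bash
python3 -m inch '[{"dx":6,"dy":18,"dz":0,"rx":0,"ry":0,"rz":0,"hand":1},{"dx":11,"dy":34,"dz":0,"rx":0,"ry":0,"rz":0,"hand":1},{"dx":13,"dy":38,"dz":0,"rx":0,"ry":0,"rz":0,"hand":1},{"dx":13,"dy":38,"dz":0,"rx":0,"ry":0,"rz":0,"hand":1},{"dx":13,"dy":38,"dz":0,"rx":0,"ry":0,"rz":0,"hand":1},{"dx":13,"dy":38,"dz":0,"rx":0,"ry":0,"rz":0,"hand":1},{"dx":13,"dy":38,"dz":0,"rx":0,"ry":0,"rz":0,"hand":1},{"dx":11,"dy":34,"dz":0,"rx":0,"ry":0,"rz":0,"hand":1},{"dx":7,"dy":22,"dz":0,"rx":0,"ry":0,"rz":0,"hand":1},{"dx":2,"dy":9,"dz":0,"rx":0,"ry":0,"rz":0,"hand":1}]'
python3 -m inch '[{"dx":0,"dy":0,"dz":20,"rx":0,"ry":0,"rz":0,"hand":1},{"dx":0,"dy":0,"dz":20,"rx":0,"ry":0,"rz":0,"hand":1},{"dx":0,"dy":0,"dz":10,"rx":0,"ry":0,"rz":0,"hand":1},{"dx":0,"dy":0,"dz":0,"rx":0,"ry":0,"rz":0,"hand":1},{"dx":0,"dy":0,"dz":0,"rx":0,"ry":0,"rz":0,"hand":1}]'
python3 g.py 0.492 0.29 0.079 3.1416
```

```text
clock: 24.35
position: [0.4915, 0.292, 0.1362]
tool_rot: [3.141, -0.001, -3.138]
force: [0.1, -0.3, -0.2]
grip_width: 0.0484
clock: 24.85
position: [0.4932, 0.2892, 0.087]
tool_rot: [-3.142, 0.0, 3.141]
force: [0.3, -0.1, -0.7]
grip_width: 0.0481
t 24.85 pos [0.4932 0.2892 0.087 ] d tool mm [1.2 0.8 8. ] rot [-0.     0.    -0.001] F [ 0.3 -0.1 -0.7] w 0.0481
```

```bash
python3 -m inch '[{"dx":1,"dy":0.7,"dz":5,"rx":0,"ry":0,"rz":0,"hand":1},{"dx":0,"dy":0,"dz":1,"rx":0,"ry":0,"rz":0,"hand":1},{"dx":0,"dy":0,"dz":0,"rx":0,"ry":0,"rz":0,"hand":1}]'
python3 -m inch '[{"dx":0,"dy":0,"dz":1.5,"rx":0,"ry":0,"rz":0,"hand":1},{"dx":0,"dy":0,"dz":0,"rx":0,"ry":0,"rz":0,"hand":1}]'
```

```text
clock: 25.15
position: [0.4918, 0.2902, 0.0807]
tool_rot: [3.141, 0.0, 3.142]
force: [-0.1, 0.1, -0.4]
grip_width: 0.0489
clock: 25.35
position: [0.492, 0.2903, 0.0796]
tool_rot: [3.141, 0.001, 3.141]
force: [-2.2, -1.1, 6.5]
grip_width: 0.0484
```

```bash
python3 -m inch '[{"dx":0,"dy":0,"dz":0,"rx":0,"ry":0,"rz":0,"hand":-1},{"dx":0,"dy":0,"dz":0,"rx":0,"ry":0,"rz":0,"hand":-1},{"dx":0,"dy":0,"dz":0,"rx":0,"ry":0,"rz":0,"hand":-1},{"dx":0,"dy":0,"dz":0,"rx":0,"ry":0,"rz":0,"hand":-1},{"dx":0,"dy":0,"dz":-20,"rx":0,"ry":0,"rz":0,"hand":-1},{"dx":0,"dy":0,"dz":-40,"rx":0,"ry":0,"rz":0,"hand":-1},{"dx":0,"dy":0,"dz":-45,"rx":0,"ry":0,"rz":0,"hand":-1},{"dx":0,"dy":0,"dz":-15,"rx":0,"ry":0,"rz":0,"hand":-1},{"dx":0,"dy":0,"dz":0,"rx":0,"ry":0,"rz":0,"hand":-0.3}]'
python3 - <<'E'
from h import *
snap('wrist','w6.png')
E
python3 m.py 6 cup wheel vase_charcoal vase_pink vase_aqua
python3 g.py 0.394 -0.266 0.2
```

```text
clock: 26.25
position: [0.4928, 0.2908, 0.2016]
tool_rot: [3.139, 0.003, 3.141]
force: [0.3, 0.6, -0.8]
grip_width: 0.0731
top cup 0.77 box [109. 254. 138. 280.] ztop 0.110 topband mid [0.4926 0.2648] mean [0.4974 0.276 ] ext [0.047 0.081] | rect [497.4 263.1  47.7  79.5   9.6] zmed 0.082
top wheel 0.74 box [ 93. 228. 166. 305.] ztop 0.062 topband mid [0.4919 0.287 ] mean [0.4908 0.2806] ext [0.168 0.165] | rect [493.  289.4 177.  168.7  12.2] zmed 0.0583
top wheel 0.38 box [278. 204. 314. 238.] ztop 0.024 topband mid [ 0.586  -0.0939] mean [ 0.5851 -0.0937] ext [0.078 0.077] | rect [586.1 -93.2  79.5  77.7  88.2] zmed 0.0213
top vase_charcoal 0.59 box [368. 252. 399. 279.] ztop 0.131 topband mid [ 0.4809 -0.2733] mean [ 0.4809 -0.2728] ext [0.022 0.024] | rect [ 477.5 -276.8   64.4   60.8   21.1] zmed 0.0807
top vase_pink 0.9 box [367. 210. 397. 236.] ztop 0.131 topband mid [ 0.5735 -0.2772] mean [ 0.5731 -0.277 ] ext [0.023 0.022] | rect [ 572.  -274.7   51.8   48.6   24.9] zmed 0.0819
top vase_aqua 0.89 box [367. 292. 401. 314.] ztop 0.130 topband mid [ 0.3933 -0.2672] mean [ 0.39
[... 758 characters left out ...]
195.1   54.7   35.1] zmed 0.0738
scene vase_pink 0.57 box [156. 118. 177. 163.] ztop 0.131 topband mid [ 0.5739 -0.2758] mean [ 0.5748 -0.2758] ext [0.024 0.025] | rect [ 519.7 -317.8  198.9   59.3   38.9] zmed 0.0726
scene vase_aqua 0.63 box [192.  77. 209. 119.] ztop 0.131 topband mid [ 0.3944 -0.2649] mean [ 0.3956 -0.2651] ext [0.026 0.022] | rect [ 337.9 -295.7  185.9   59.3   27.1] zmed 0.0718
scene vase_aqua 0.63 box [268. 176. 303. 200.] ztop 0.026 topband mid [0.581  0.0512] mean [0.5835 0.0519] ext [0.074 0.08 ] | rect [577.5  51.3  79.9  81.   89.4] zmed 0.0229
t 26.9 pos [0.4918 0.2902 0.199 ] d tool mm [  97.7 -556.2   -0.9] rot [-0.     0.     1.571] F [-0.2 -0.1  0.2] w 0.0556
```

View pics/w6.png

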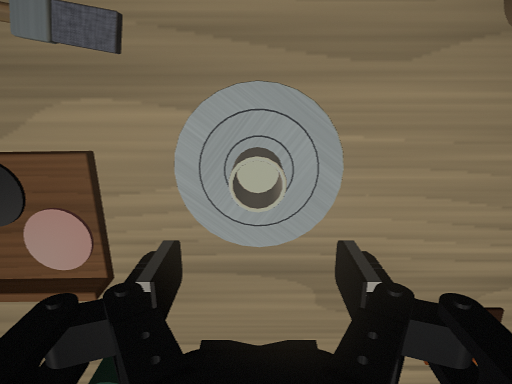

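```bash
python3 -m inch '[{"dx":0,"dy":0,"dz":0,"rx":0,"ry":0,"rz":0.145,"hand":-0.3},{"dx":0,"dy":0,"dz":0,"rx":0,"ry":0,"rz":0.145,"hand":-0.3},{"dx":0,"dy":0,"dz":0,"rx":0,"ry":0,"rz":0.145,"hand":-0.3},{"dx":0,"dy":0,"dz":0,"rx":0,"ry":0,"rz":0.145,"hand":-0.3},{"dx":0,"dy":0,"dz":0,"rx":0,"ry":0,"rz":0.145,"hand":-0.3},{"dx":0,"dy":0,"dz":0,"rx":0,"ry":0,"rz":0.145,"hand":-0.3},{"dx":0,"dy":0,"dz":0,"rx":0,"ry":0,"rz":0.145,"hand":-0.3},{"dx":0,"dy":0,"dz":0,"rx":0,"ry":0,"rz":0.145,"hand":-0.3},{"dx":0,"dy":0,"dz":0,"rx":0,"ry":0,"rz":0.145,"hand":-0.3},{"dx":0,"dy":0,"dz":0,"rx":0,"ry":0,"rz":0.145,"hand":-0.3}]' 40
python3 -m inch '[{"dx":0,"dy":0,"dz":0,"rx":0,"ry":0,"rz":0.121,"hand":-0.3},{"dx":-40,"dy":6,"dz":0,"rx":0,"ry":0,"rz":0,"hand":-0.3},{"dx":-47,"dy":7,"dz":0,"rx":0,"ry":0,"rz":0,"hand":-0.3},{"dx":-47,"dy":7,"dz":0,"rx":0,"ry":0,"rz":0,"hand":-0.3},{"dx":-47,"dy":7,"dz":0,"rx":0,"ry":0,"rz":0,"hand":-0.3},{"dx":-47,"dy":7,"dz":0,"rx":0,"ry":0,"rz":0,"hand":-0.3},{"dx":-47,"dy":7,"dz":0,"rx":0,"ry":0,"rz":0,"hand":-0.3},{"dx":-47,"dy":7,"dz":0,"rx":0,"ry":0,"rz":0,"hand":-0.3},{"dx":-47,"dy":7,"dz":0,"rx":0,"ry":0,"rz":0,"hand":-0.3},{"dx":-47,"dy":7,"dz":0,"rx":0,"ry":0,"rz":0,"hand":-0.3}]'
python3 -m inch '[{"dx":-47,"dy":7,"dz":0,"rx":0,"ry":0,"rz":0,"hand":-0.3},{"dx":-47,"dy":7,"dz":0,"rx":0,"ry":0,"rz":0,"hand":-0.3},{"dx":-40,"dy":5,"dz":0,"rx":0,"ry":0,"rz":0,"hand":-0.3},{"dx":0,"dy":0,"dz":0,"rx":0,"ry":0,"rz":0,"hand":-0.3},{"dx":0,"dy":0,"dz":0,"rx":0,"ry":0,"rz":0,"hand":-0.3}]'
python3 g.py 0.5737 -0.277 0.155
```

```text
clock: 27.9
position: [0.4918, 0.2902, 0.1991]
tool_rot: [3.142, -0.0, 1.686]
force: [0.4, 0.6, 0.1]
grip_width: 0.0555
clock: 28.9
position: [0.5537, -0.1277, 0.1992]
tool_rot: [3.141, -0.0, 1.571]
force: [0.9, -0.5, 0.7]
grip_width: 0.0553
clock: 29.4
position: [0.5723, -0.2606, 0.1987]
tool_rot: [-3.141, -0.0, 1.569]
force: [0.2, 0.9, -0.6]
grip_width: 0.0556
t 29.4 pos [ 0.5723 -0.2606  0.1987] d tool mm [-16.4   1.5  43.7] rot [-0.    -0.    -0.002] F [ 0.2  0.9 -0.6] w 0.0556
```

```bash
python3 -m inch '[{"dx":-16,"dy":1.5,"dz":20,"rx":0,"ry":0,"rz":0,"hand":-0.3},{"dx":0,"dy":0,"dz":23,"rx":0,"ry":0,"rz":0,"hand":-0.3},{"dx":0,"dy":0,"dz":0,"rx":0,"ry":0,"rz":0,"hand":-0.3},{"dx":0,"dy":0,"dz":0,"rx":0,"ry":0,"rz":0,"hand":-0.3}]'
python3 g.py 0.5737 -0.277 0.101
```

```text
clock: 29.8
position: [0.5745, -0.2747, 0.1565]
tool_rot: [-3.141, -0.001, 1.572]
force: [0.5, 0.3, 0.3]
grip_width: 0.0558
t 29.8 pos [ 0.5745 -0.2747  0.1565] d tool mm [-2.4 -0.8 55.5] rot [-0.    -0.001  0.001] F [0.5 0.3 0.3] w 0.0558
```

```bash
python3 -m inch '[{"dx":-2,"dy":-0.8,"dz":25,"rx":0,"ry":0,"rz":0,"hand":-0.3},{"dx":0,"dy":0,"dz":20,"rx":0,"ry":0,"rz":0,"hand":-0.3},{"dx":0,"dy":0,"dz":10,"rx":0,"ry":0,"rz":0,"hand":-0.3},{"dx":0,"dy":0,"dz":0,"rx":0,"ry":0,"rz":0,"hand":-0.3},{"dx":0,"dy":0,"dz":0,"rx":0,"ry":0,"rz":0,"hand":1},{"dx":0,"dy":0,"dz":0,"rx":0,"ry":0,"rz":0,"hand":1},{"dx":0,"dy":0,"dz":0,"rx":0,"ry":0,"rz":0,"hand":1},{"dx":0,"dy":0,"dz":0,"rx":0,"ry":0,"rz":0,"hand":1},{"dx":0,"dy":0,"dz":0,"rx":0,"ry":0,"rz":0,"hand":1}]'
python3 -m inch '[{"dx":0,"dy":0,"dz":-10,"rx":0,"ry":0,"rz":0,"hand":1},{"dx":0,"dy":0,"dz":-30,"rx":0,"ry":0,"rz":0,"hand":1},{"dx":0,"dy":0,"dz":-35,"rx":0,"ry":0,"rz":0,"hand":1},{"dx":0,"dy":0,"dz":-5,"rx":0,"ry":0,"rz":0,"hand":1},{"dx":0,"dy":0,"dz":0,"rx":0,"ry":0,"rz":0,"hand":1}]'
python3 g.py 0.5845 0.0513 0.18
```

```text
clock: 30.7
position: [0.5739, -0.2783, 0.1025]
tool_rot: [3.14, 0.001, 1.57]
force: [-1.3, 0.1, 7.1]
grip_width: 0.0213
clock: 31.2
position: [0.5739, -0.2779, 0.1826]
tool_rot: [3.139, 0.001, 1.571]
force: [-0.3, 0.4, -2.6]
grip_width: 0.0212
t 31.2 pos [ 0.5739 -0.2779  0.1826] d tool mm [329.2  10.6   2.4] rot [ 0.002  0.001 -0.   ] F [-0.3  0.4 -2.6] w 0.0212
```

```bash
python3 -m inch '[{"dx":20,"dy":1,"dz":0,"rx":0,"ry":0,"rz":0,"hand":1},{"dx":38,"dy":1,"dz":0,"rx":0,"ry":0,"rz":0,"hand":1},{"dx":42,"dy":1,"dz":0,"rx":0,"ry":0,"rz":0,"hand":1},{"dx":42,"dy":1,"dz":0,"rx":0,"ry":0,"rz":0,"hand":1},{"dx":42,"dy":1,"dz":0,"rx":0,"ry":0,"rz":0,"hand":1},{"dx":42,"dy":1,"dz":0,"rx":0,"ry":0,"rz":0,"hand":1},{"dx":42,"dy":2,"dz":0,"rx":0,"ry":0,"rz":0,"hand":1},{"dx":36,"dy":2,"dz":0,"rx":0,"ry":0,"rz":0,"hand":1},{"dx":20,"dy":0.5,"dz":0,"rx":0,"ry":0,"rz":0,"hand":1},{"dx":4,"dy":0,"dz":10,"rx":0,"ry":0,"rz":0,"hand":1}]'
python3 -m inch '[{"dx":0,"dy":0,"dz":30,"rx":0,"ry":0,"rz":0,"hand":1},{"dx":0,"dy":0,"dz":20,"rx":0,"ry":0,"rz":0,"hand":1},{"dx":0,"dy":0,"dz":5,"rx":0,"ry":0,"rz":0,"hand":1},{"dx":0,"dy":0,"dz":0,"rx":0,"ry":0,"rz":0,"hand":1},{"dx":0,"dy":0,"dz":0,"rx":0,"ry":0,"rz":0,"hand":1}]'
python3 g.py 0.5845 0.0503 0.110
```

```text
clock: 32.2
position: [0.5838, 0.0535, 0.1705]
tool_rot: [-3.141, -0.001, 1.574]
force: [-0.0, -0.3, -1.9]
grip_width: 0.021
clock: 32.7
position: [0.5843, 0.0497, 0.1167]
tool_rot: [3.141, 0.0, 1.57]
force: [1.1, -0.2, -2.4]
grip_width: 0.0208
t 32.7 pos [0.5843 0.0497 0.1167] d tool mm [0.6 0.2 6.7] rot [ 0.001  0.    -0.001] F [ 1.1 -0.2 -2.4] w 0.0208
```

```bash
python3 -m inch '[{"dx":0.5,"dy":0,"dz":5,"rx":0,"ry":0,"rz":0,"hand":1},{"dx":0,"dy":0,"dz":0,"rx":0,"ry":0,"rz":0,"hand":1}]'
python3 -m inch '[{"dx":0,"dy":0,"dz":1.5,"rx":0,"ry":0,"rz":0,"hand":1},{"dx":0,"dy":0,"dz":0,"rx":0,"ry":0,"rz":0,"hand":1}]'
```

```text
clock: 32.9
position: [0.584, 0.0508, 0.1111]
tool_rot: [3.141, -0.0, 1.571]
force: [-0.2, 0.8, -3.5]
grip_width: 0.0213
clock: 33.1
position: [0.5845, 0.0507, 0.1105]
tool_rot: [3.14, -0.0, 1.571]
force: [-2.7, 0.3, 8.3]
grip_width: 0.0211
```

Contact. I'll release, retreat, and go for aqua, passing at z≈0.2.

```bash
python3 -m inch '[{"dx":0,"dy":0,"dz":0,"rx":0,"ry":0,"rz":0,"hand":-0.3},{"dx":0,"dy":0,"dz":0,"rx":0,"ry":0,"rz":0,"hand":-0.3},{"dx":0,"dy":0,"dz":0,"rx":0,"ry":0,"rz":0,"hand":-0.3},{"dx":0,"dy":0,"dz":-20,"rx":0,"ry":0,"rz":0,"hand":-0.3},{"dx":0,"dy":0,"dz":-35,"rx":0,"ry":0,"rz":0,"hand":-0.3},{"dx":0,"dy":0,"dz":-40,"rx":0,"ry":0,"rz":0,"hand":-0.3},{"dx":-30,"dy":-18,"dz":0,"rx":0,"ry":0,"rz":0,"hand":-0.3},{"dx":-40,"dy":-24,"dz":0,"rx":0,"ry":0,"rz":0,"hand":-0.3},{"dx":-40,"dy":-24,"dz":0,"rx":0,"ry":0,"rz":0,"hand":-0.3},{"dx":-40,"dy":-24,"dz":0,"rx":0,"ry":0,"rz":0,"hand":-0.3}]'
python3 -m inch '[{"dx":-40,"dy":-24,"dz":0,"rx":0,"ry":0,"rz":0,"hand":-0.3},{"dx":-40,"dy":-24,"dz":0,"rx":0,"ry":0,"rz":0,"hand":-0.3},{"dx":-40,"dy":-24,"dz":0,"rx":0,"ry":0,"rz":0,"hand":-0.3},{"dx":-40,"dy":-24,"dz":0,"rx":0,"ry":0,"rz":0,"hand":-0.3},{"dx":-7,"dy":-4,"dz":0,"rx":0,"ry":0,"rz":0,"hand":-0.3},{"dx":0,"dy":0,"dz":0,"rx":0,"ry":0,"rz":0,"hand":-0.3},{"dx":0,"dy":0,"dz":0,"rx":0,"ry":0,"rz":0,"hand":-0.3}]'
python3 g.py 0.394 -0.2665 0.155
```

```text
clock: 34.1
position: [0.4928, -0.1006, 0.2047]
tool_rot: [3.141, -0.0, 1.571]
force: [1.5, -1.3, -0.1]
grip_width: 0.0557
clock: 34.8
position: [0.3945, -0.2655, 0.2046]
tool_rot: [3.141, -0.0, 1.571]
force: [0.5, -0.5, -0.5]
grip_width: 0.0555
t 34.8 pos [ 0.3945 -0.2655  0.2046] d tool mm [-1.  -0.5 49.6] rot [ 0.    -0.     0.001] F [ 0.5 -0.5 -0.5] w 0.0555
```

```bash
python3 -m inch '[{"dx":-1,"dy":-0.5,"dz":20,"rx":0,"ry":0,"rz":0,"hand":-0.3},{"dx":0,"dy":0,"dz":35,"rx":0,"ry":0,"rz":0,"hand":-0.3},{"dx":0,"dy":0,"dz":30,"rx":0,"ry":0,"rz":0,"hand":-0.3},{"dx":0,"dy":0,"dz":17,"rx":0,"ry":0,"rz":0,"hand":-0.3},{"dx":0,"dy":0,"dz":0,"rx":0,"ry":0,"rz":0,"hand":-0.3},{"dx":0,"dy":0,"dz":0,"rx":0,"ry":0,"rz":0,"hand":1},{"dx":0,"dy":0,"dz":0,"rx":0,"ry":0,"rz":0,"hand":1},{"dx":0,"dy":0,"dz":0,"rx":0,"ry":0,"rz":0,"hand":1},{"dx":0,"dy":0,"dz":0,"rx":0,"ry":0,"rz":0,"hand":1},{"dx":0,"dy":0,"dz":0,"rx":0,"ry":0,"rz":0,"hand":1}]'
python3 -m inch '[{"dx":0,"dy":0,"dz":-10,"rx":0,"ry":0,"rz":0,"hand":1},{"dx":0,"dy":0,"dz":-30,"rx":0,"ry":0,"rz":0,"hand":1},{"dx":0,"dy":0,"dz":-35,"rx":0,"ry":0,"rz":0,"hand":1},{"dx":0,"dy":0,"dz":-5,"rx":0,"ry":0,"rz":0,"hand":1},{"dx":0,"dy":0,"dz":0,"rx":0,"ry":0,"rz":0,"hand":1}]'
python3 g.py 0.5845 -0.0925 0.18
```

```text
clock: 35.8
position: [0.3941, -0.2675, 0.1037]
tool_rot: [3.14, 0.001, 1.571]
force: [-1.1, -0.3, 6.6]
grip_width: 0.0209
clock: 36.3
position: [0.394, -0.2672, 0.1838]
tool_rot: [3.139, 0.0, 1.571]
force: [-0.1, -0.5, -3.0]
grip_width: 0.0207
t 36.3 pos [ 0.394  -0.2672  0.1838] d tool mm [174.6 190.6   4.2] rot [0.003 0.    0.   ] F [-0.1 -0.5 -3. ] w 0.0207
```

```bash
python3 -m inch '[{"dx":20,"dy":0,"dz":0,"rx":0,"ry":0,"rz":0,"hand":1},{"dx":35,"dy":10,"dz":0,"rx":0,"ry":0,"rz":0,"hand":1},{"dx":35,"dy":25,"dz":0,"rx":0,"ry":0,"rz":0,"hand":1},{"dx":30,"dy":30,"dz":0,"rx":0,"ry":0,"rz":0,"hand":1},{"dx":25,"dy":35,"dz":0,"rx":0,"ry":0,"rz":0,"hand":1},{"dx":15,"dy":35,"dz":0,"rx":0,"ry":0,"rz":0,"hand":1},{"dx":10,"dy":30,"dz":0,"rx":0,"ry":0,"rz":0,"hand":1},{"dx":4,"dy":20,"dz":0,"rx":0,"ry":0,"rz":0,"hand":1},{"dx":0,"dy":5,"dz":10,"rx":0,"ry":0,"rz":0,"hand":1},{"dx":0,"dy":0,"dz":30,"rx":0,"ry":0,"rz":0,"hand":1}]'
python3 -m inch '[{"dx":0,"dy":0,"dz":20,"rx":0,"ry":0,"rz":0,"hand":1},{"dx":0,"dy":0,"dz":5,"rx":0,"ry":0,"rz":0,"hand":1},{"dx":0,"dy":0,"dz":0,"rx":0,"ry":0,"rz":0,"hand":1},{"dx":0,"dy":0,"dz":0,"rx":0,"ry":0,"rz":0,"hand":1}]'
python3 g.py 0.5845 -0.093 0.1115
```

```text
clock: 37.3
position: [0.5845, -0.0935, 0.1424]
tool_rot: [3.139, 0.0, 1.571]
force: [0.3, -0.2, -3.8]
grip_width: 0.0207
clock: 37.7
position: [0.5835, -0.0936, 0.1182]
tool_rot: [3.141, 0.0, 1.57]
force: [-0.4, -0.2, -3.3]
grip_width: 0.021
t 37.7 pos [ 0.5835 -0.0936  0.1182] d tool mm [0.6 1.  6.7] rot [ 0.001  0.    -0.001] F [-0.4 -0.2 -3.3] w 0.021
```

```bash
python3 -m inch '[{"dx":0.6,"dy":0.7,"dz":5,"rx":0,"ry":0,"rz":0,"hand":1},{"dx":0,"dy":0,"dz":0,"rx":0,"ry":0,"rz":0,"hand":1}]'
python3 -m inch '[{"dx":0,"dy":0,"dz":1.5,"rx":0,"ry":0,"rz":0,"hand":1},{"dx":0,"dy":0,"dz":0,"rx":0,"ry":0,"rz":0,"hand":1}]'
```

```text
clock: 37.9
position: [0.5842, -0.0925, 0.1127]
tool_rot: [3.141, -0.0, 1.571]
force: [-0.0, -0.1, -2.9]
grip_width: 0.0209
clock: 38.1
position: [0.5846, -0.0928, 0.1119]
tool_rot: [3.14, -0.0, 1.571]
force: [-1.7, -0.2, 6.4]
grip_width: 0.021
```

```bash
python3 -m inch '[{"dx":0,"dy":0,"dz":0,"rx":0,"ry":0,"rz":0,"hand":-0.3},{"dx":0,"dy":0,"dz":0,"rx":0,"ry":0,"rz":0,"hand":-0.3},{"dx":0,"dy":0,"dz":0,"rx":0,"ry":0,"rz":0,"hand":-0.3},{"dx":0,"dy":0,"dz":-20,"rx":0,"ry":0,"rz":0,"hand":-0.3},{"dx":0,"dy":0,"dz":-35,"rx":0,"ry":0,"rz":0,"hand":-0.3},{"dx":0,"dy":0,"dz":-35,"rx":0,"ry":0,"rz":0,"hand":-0.3},{"dx":-30,"dy":-17,"dz":0,"rx":0,"ry":0,"rz":0,"hand":-0.3},{"dx":-40,"dy":-23,"dz":0,"rx":0,"ry":0,"rz":0,"hand":-0.3},{"dx":-40,"dy":-23,"dz":0,"rx":0,"ry":0,"rz":0,"hand":-0.3},{"dx":-40,"dy":-23,"dz":0,"rx":0,"ry":0,"rz":0,"hand":-0.3}]'
python3 -m inch '[{"dx":-30,"dy":-17,"dz":0,"rx":0,"ry":0,"rz":0,"hand":-0.3},{"dx":0,"dy":0,"dz":0,"rx":0,"ry":0,"rz":0,"hand":-0.3},{"dx":0,"dy":0,"dz":0,"rx":0,"ry":0,"rz":0,"hand":-0.3},{"dx":0,"dy":0,"dz":0,"rx":0,"ry":0,"rz":0,"hand":-0.3}]'
python3 g.py 0.4815 -0.2728 0.104
```

```text
clock: 39.1
position: [0.4971, -0.244, 0.2013]
tool_rot: [3.141, 0.0, 1.571]
force: [1.5, -1.1, -1.0]
grip_width: 0.0553
clock: 39.5
position: [0.4817, -0.2717, 0.201]
tool_rot: [3.142, -0.0, 1.572]
force: [0.4, 0.5, 0.3]
grip_width: 0.0554
t 39.5 pos [ 0.4817 -0.2717  0.201 ] d tool mm [-1.1 -0.2 97. ] rot [ 0.    -0.     0.001] F [0.4 0.5 0.3] w 0.0554
```

```bash
python3 -m inch '[{"dx":-1,"dy":-0.2,"dz":20,"rx":0,"ry":0,"rz":0,"hand":-0.3},{"dx":0,"dy":0,"dz":35,"rx":0,"ry":0,"rz":0,"hand":-0.3},{"dx":0,"dy":0,"dz":30,"rx":0,"ry":0,"rz":0,"hand":-0.3},{"dx":0,"dy":0,"dz":13,"rx":0,"ry":0,"rz":0,"hand":-0.3},{"dx":0,"dy":0,"dz":0,"rx":0,"ry":0,"rz":0,"hand":-0.3},{"dx":0,"dy":0,"dz":0,"rx":0,"ry":0,"rz":0,"hand":1},{"dx":0,"dy":0,"dz":0,"rx":0,"ry":0,"rz":0,"hand":1},{"dx":0,"dy":0,"dz":0,"rx":0,"ry":0,"rz":0,"hand":1},{"dx":0,"dy":0,"dz":0,"rx":0,"ry":0,"rz":0,"hand":1},{"dx":0,"dy":0,"dz":0,"rx":0,"ry":0,"rz":0,"hand":1}]'
python3 -m inch '[{"dx":0,"dy":0,"dz":-10,"rx":0,"ry":0,"rz":0,"hand":1},{"dx":0,"dy":0,"dz":-30,"rx":0,"ry":0,"rz":0,"hand":1},{"dx":0,"dy":0,"dz":-35,"rx":0,"ry":0,"rz":0,"hand":1},{"dx":0,"dy":0,"dz":-5,"rx":0,"ry":0,"rz":0,"hand":1},{"dx":0,"dy":0,"dz":0,"rx":0,"ry":0,"rz":0,"hand":1}]'
python3 g.py 0.5272 -0.0202 0.18
```

```text
clock: 40.5
position: [0.4816, -0.2741, 0.1045]
tool_rot: [3.139, 0.001, 1.57]
force: [-2.1, 0.2, 9.1]
grip_width: 0.0207
clock: 41.0
position: [0.4815, -0.2738, 0.1846]
tool_rot: [3.139, 0.001, 1.571]
force: [-0.4, -0.6, -2.5]
grip_width: 0.0204
t 41.0 pos [ 0.4815 -0.2738  0.1846] d tool mm [253.6  45.7   4.5] rot [0.003 0.001 0.   ] F [-0.4 -0.6 -2.5] w 0.0204
```

```bash
python3 -m inch '[{"dx":20,"dy":0,"dz":0,"rx":0,"ry":0,"rz":0,"hand":1},{"dx":35,"dy":0,"dz":0,"rx":0,"ry":0,"rz":0,"hand":1},{"dx":40,"dy":0,"dz":0,"rx":0,"ry":0,"rz":0,"hand":1},{"dx":40,"dy":0,"dz":0,"rx":0,"ry":0,"rz":0,"hand":1},{"dx":40,"dy":5,"dz":0,"rx":0,"ry":0,"rz":0,"hand":1},{"dx":36,"dy":10,"dz":0,"rx":0,"ry":0,"rz":0,"hand":1},{"dx":25,"dy":13,"dz":0,"rx":0,"ry":0,"rz":0,"hand":1},{"dx":13,"dy":11,"dz":0,"rx":0,"ry":0,"rz":0,"hand":1},{"dx":4,"dy":6,"dz":10,"rx":0,"ry":0,"rz":0,"hand":1},{"dx":0,"dy":0,"dz":30,"rx":0,"ry":0,"rz":0,"hand":1}]'
python3 -m inch '[{"dx":0,"dy":0,"dz":20,"rx":0,"ry":0,"rz":0,"hand":1},{"dx":0,"dy":0,"dz":5,"rx":0,"ry":0,"rz":0,"hand":1},{"dx":0,"dy":0,"dz":0,"rx":0,"ry":0,"rz":0,"hand":1},{"dx":0,"dy":0,"dz":0,"rx":0,"ry":0,"rz":0,"hand":1}]'
python3 g.py 0.5272 -0.0205 0.1125
```

```text
clock: 42.0
position: [0.5277, -0.0212, 0.1433]
tool_rot: [3.138, 0.0, 1.571]
force: [0.2, -0.1, -3.4]
grip_width: 0.0205
clock: 42.4
position: [0.5262, -0.0215, 0.1187]
tool_rot: [3.141, 0.0, 1.569]
force: [-0.1, -0.6, -1.8]
grip_width: 0.0206
t 42.4 pos [ 0.5262 -0.0215  0.1187] d tool mm [1.  1.  6.2] rot [ 0.001  0.    -0.001] F [-0.1 -0.6 -1.8] w 0.0206
```

```bash
python3 -m inch '[{"dx":1,"dy":0.7,"dz":5,"rx":0,"ry":0,"rz":0,"hand":1},{"dx":0,"dy":0,"dz":0,"rx":0,"ry":0,"rz":0,"hand":1}]'
python3 -m inch '[{"dx":0,"dy":0,"dz":1.5,"rx":0,"ry":0,"rz":0,"hand":1},{"dx":0,"dy":0,"dz":0,"rx":0,"ry":0,"rz":0,"hand":1}]'
```

```text
clock: 42.6
position: [0.5268, -0.0195, 0.1132]
tool_rot: [3.141, -0.0, 1.571]
force: [0.1, 0.3, -2.6]
grip_width: 0.0203
clock: 42.8
position: [0.5273, -0.0197, 0.1126]
tool_rot: [3.14, -0.0, 1.571]
force: [-3.1, 1.3, 13.7]
grip_width: 0.0207
```

Contact. I'll release, rise, and back off toward −x before the final check.

```bash
python3 -m inch '[{"dx":0,"dy":0,"dz":0,"rx":0,"ry":0,"rz":0,"hand":-0.3},{"dx":0,"dy":0,"dz":0,"rx":0,"ry":0,"rz":0,"hand":-0.3},{"dx":0,"dy":0,"dz":0,"rx":0,"ry":0,"rz":0,"hand":-0.3},{"dx":0,"dy":0,"dz":-20,"rx":0,"ry":0,"rz":0,"hand":-0.3},{"dx":0,"dy":0,"dz":-35,"rx":0,"ry":0,"rz":0,"hand":-0.3},{"dx":0,"dy":0,"dz":-40,"rx":0,"ry":0,"rz":0,"hand":-0.3},{"dx":-40,"dy":-15,"dz":0,"rx":0,"ry":0,"rz":0,"hand":-0.3},{"dx":-45,"dy":-15,"dz":0,"rx":0,"ry":0,"rz":0,"hand":-0.3},{"dx":-45,"dy":-15,"dz":0,"rx":0,"ry":0,"rz":0,"hand":-0.3},{"dx":-45,"dy":-15,"dz":0,"rx":0,"ry":0,"rz":0,"hand":-0.3}]'
python3 -m inch '[{"dx":-45,"dy":0,"dz":0,"rx":0,"ry":0,"rz":0,"hand":-0.3},{"dx":-40,"dy":0,"dz":0,"rx":0,"ry":0,"rz":0,"hand":-0.3},{"dx":0,"dy":0,"dz":0,"rx":0,"ry":0,"rz":0,"hand":-0.3},{"dx":0,"dy":0,"dz":0,"rx":0,"ry":0,"rz":0,"hand":-0.3}]'
python3 m.py 9 vase_aqua vase_pink vase_charcoal cup wheel mug stand_aqua stand_pink stand_charcoal
python3 - <<'E'
import cv2,numpy as np
a=cv2.imread('pics/top9.png')[160:300,60:340];b=cv2.imread('pics/scene9.png')[110:250,190:470]
cv2.imwrite('pics/both9.png',np.hstack([cv2.resize(x,None,fx=1.4,fy=2)if 0 else cv2.resize(x,(400,200)) for x in(a,b)]))
E
```

```text
clock: 43.8
position: [0.4659, -0.1961, 0.2068]
tool_rot: [3.141, -0.0, 1.571]
force: [0.8, -0.1, 0.6]
grip_width: 0.0556
clock: 44.2
position: [0.4661, -0.2804, 0.2064]
tool_rot: [-3.141, 0.0, 1.569]
force: [-0.6, 0.2, -0.1]
grip_width: 0.0556
top vase_aqua 0.9 box [285. 210. 315. 230.] ztop 0.138 topband mid [ 0.5836 -0.0926] mean [ 0.5831 -0.0928] ext [0.023 0.023] | rect [581.6 -93.5  52.3  54.   43.1] zmed 0.0904
top vase_pink 0.94 box [222. 210. 247. 236.] ztop 0.138 topband mid [0.5835 0.0501] mean [0.5834 0.0501] ext [0.023 0.021] | rect [583.2  49.7  54.1  52.5  42.5] zmed 0.0903
top vase_pink 0.69 box [288. 208. 312. 230.] ztop 0.138 topband mid [ 0.5836 -0.0926] mean [ 0.5831 -0.0928] ext [0.023 0.023] | rect [581.8 -92.2  51.3  52.6  24.8] zmed 0.0908
top vase_charcoal 0.82 box [253. 235. 277. 261.] ztop 0.138 topband mid [ 0.5253 -0.0181] mean [ 0.5259 -0.0188] ext [0.022 0.022] | rect [526.5 -21.6  54.7  53.8  88.7] zmed 0.0906
top cup 0.97 box [106. 253. 136. 283.] ztop 0.109 topband mid [0.4935 0.2886] mean [0.4934 0.2871] ext [0.045 0.049] | rect [493.5 288.1  50.3  
[... 1969 characters left out ...]
0.7 box [272. 224. 314. 281.] ztop 0.086 topband mid [0.769  0.1176] mean [0.7697 0.116 ] ext [0.073 0.07 ] | rect [770.8 131.4  97.9  73.2  82.6] zmed 0.0516
scene stand_aqua 0.76 box [215. 169. 249. 186.] ztop 0.032 topband mid [ 0.6135 -0.091 ] mean [ 0.6084 -0.099 ] ext [0.06  0.073] | rect [604.8 -84.6  73.1  76.1  20.7] zmed 0.023
scene stand_pink 0.76 box [269. 181. 301. 202.] ztop 0.050 topband mid [0.6404 0.0546] mean [0.6406 0.0523] ext [0.004 0.044] | rect [605.4  56.3  77.4  78.1  14.9] zmed 0.0229
scene stand_charcoal 0.56 box [250. 160. 280. 175.] ztop 0.026 topband mid [ 0.5376 -0.0234] mean [ 0.549  -0.0251] ext [0.064 0.069] | rect [540.8 -18.6  55.3  71.   13.3] zmed 0.0227
```

View pics/both9.png

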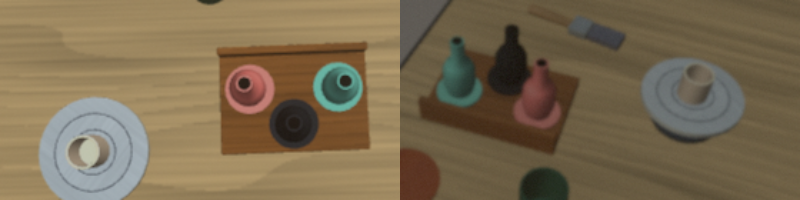

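The picture shows every vase on the stand of its own colour and the cup on the wheel. Offsets are about 2–3 mm, and the mug hasn't moved.

```bash
python3 -c "
from workcell import bot
print(bot.job_done())"
```

```text
the job is handed in; nothing more can be done
None
```

The job is finished and handed in at about 46 s on the robot's clock. It gave no verdict.

- **What I did:** I moved the pink, charcoal and aqua vases onto the slab, 90 mm apart and well inside its edges. With all three standing there, I set the cup on the wheel. Then I put each vase back on the stand of its own colour; pink and aqua had started on each other's stands.
- **Last checks (top and scene cameras):**
  - Each vase is about 1–3 mm from its stand's centre, with its top at about 0.138–0.140 m, which is the height for standing upright.
  - The cup is about 2 mm from the wheel's centre.
  - The mug is where it was, to within about 1 mm.
  - The gripper is open and well away from everything.
- **Disagreements:** The two cameras differ by about 2 mm, as the calibration note allows. A few network detections named the wrong thing, such as "wheel" on the aqua stand and "vase_pink" on the aqua vase; I left those out. The top camera once put the cup 25 mm off in y while the gripper was just above it; with the arm away it agreed with the scene camera again. No check failed.

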